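# Empty the mill jar and hold its lid ready above it

### The job

Tip the mill jar over by its crank so that all five grinding pieces drop out into the catch tray, then stand the jar fully upright again. Then grip the one-armed iron lid at its balance point, lift it and finish while holding it still and level, centred over the jar's mouth, its underside about 3 to 4 cm above the rim; do not put it down, let go or touch the jar with it. Leave the other things on the bench where they are.

Things in the scene. Friction and masses are not known exactly. Their poses are not given: they have to be found in the camera images.
- jar (a joint): Tilt of the mill jar, rad: 0 = upright (on a stop), growing as the mouth swings over to the cradle's +x; stop at 2.6 (mouth well down). Stays where left (hinge friction 0.12 N m). The jar: open white porcelain cylinder, 88 mm across, 110 high, wall 5, hinged at mid-height, 130 mm above the table.
- cradle: Fixed tilting cradle: aluminium catch tray 240 x 130 mm, walls 36 high, centred 35 mm to +x of the origin; two grey uprights 148 mm high at y = 68 and -68 mm. Origin on the table under the middle of the jar's hinge axis, which is the cradle's y axis 130 mm up. The crank is on the -y side.
- jar_grip (a point): Mid-grip of the crank's black round peg, 14 mm thick, parallel to the hinge; 19 mm of peg further out, crank arm 25 mm further in. Rigid on the jar: slips round in the fingers as it turns. At jar tilt q it is at x = 75 sin(q-1.309), y = -115, z = 130 + 75 cos(q-1.309) mm in the cradle frame: low on the -x side when upright, over the top, to +x.
- jar_rim (a point): Centre of the jar's mouth, in the plane of its rim; 185 mm above the table with the jar upright. Its z axis points out of the mouth.
- tray_in (a point): Centre of the catch tray's inner floor, 4 mm above the table, axes as the cradle's. Inside, the tray is 232 mm (x) by 122 mm (y).
- lid: Dark cast-iron jar lid with an arm to one side only, about 0.5 kg, disc end heavier. Origin: centre of its plug's underside, on the table at first; z up, x along the arm. Plug 66 mm across, 12 high; on it a flange 88 across, 8 thick; then a straight bar 14 wide, from 20 to 36 mm height, out to x = 200, with a foot 18 across at its end, so that it lies level.
- lid_balance (a point): The lid's balance point, on the bar's centre line, 67.5 mm from the disc's centre along the arm and 28 mm above the underside (23.5 mm beyond the flange's edge). Gripped with the fingers across the bar here, the lid hangs level.
- bowl: Bystander: blue glazed bowl, 96 mm across, 50 high; origin under its centre.
- brush: Bystander: wooden brush, 170 mm long, lying flat; origin near its middle.
- dish: Bystander: white plate, 100 mm across, 18 high; origin under its centre.
- bisque_cup: Bystander: unglazed cup, 72 mm across, 70 high; origin under its centre.
- rib: Bystander: flat wooden rib, 90 x 50 x 8 mm; origin under its centre.
- teapot_body: Bystander: white pot body, 100 mm across, 90 high; origin under its centre.
- piece0_center (a point): Centre of grinding piece 0: a white porcelain cylinder 20 mm across and 20 high, 18 g; at the start all five stand on the jar's inner floor.
- piece1_center (a point): Centre of grinding piece 1: a white porcelain cylinder 20 mm across and 20 high, 18 g; at the start all five stand on the jar's inner floor.
- piece2_center (a point): Centre of grinding piece 2: a white porcelain cylinder 20 mm across and 20 high, 18 g; at the start all five stand on the jar's inner floor.
- piece3_center (a point): Centre of grinding piece 3: a white porcelain cylinder 20 mm across and 20 high, 18 g; at the start all five stand on the jar's inner floor.
- piece4_center (a point): Centre of grinding piece 4: a white porcelain cylinder 20 mm across and 20 high, 18 g; at the start all five stand on the jar's inner floor.

How it is judged:
By the outcome, as a careful person would: the job done as asked, in the order asked, and still so for the second after the job is handed in, while the arm keeps its last pose, push and grip.
It also fails if it takes over 67 s, if anything falls off the work surface, if the arm or the gripper's body presses on something with over 40 N, if the wrist force passes 120 N, or if a joint passes its speed limit or range.

### The arm

A 6-joint arm with a two-finger parallel gripper is mounted at the origin on the work surface. World frame = base frame: x ahead of the robot, y to its left, z up, the work surface at z = 0. Lengths are in m, angles in rad, forces in N, time in s.
With the tool pointing down it reaches from about 0.325 to 1 m from the base axis. Payload 5.1 kg.
Tool frame: the origin (TCP) lies between the finger pads; the fingertips stand 19 mm ahead of it and the grasp point (between the pads) is the TCP; z points along the fingers, y is the line along which they close (so a half turn about z gives the same grasp; the last joint's range is limited). The gripper opens to 85 mm and grips with 20 to 120 N. Pads are 22 mm wide; open, the fingers measure 114 mm over their backs; the gripper's body (76 mm by 85 mm) begins 54 mm behind the grasp point. The pads swing forward as they close: fully open they stand 13 mm farther back than shut.
Start: joints at [-1.324, 0.124, 1.65, -0, 1.367, -0.083], TCP at [0.21, -0.615, 0.227] pointing down, gripper open.
Joint ranges: [-2.61, 2.61], [-1.02, 2.33], [0.03, 2.71], [-1.35, 4.49], [0.32, 2.68], [-2.91, 2.91]. Speed limits (rad/s): [2.57, 2.57, 3.14, 3.14, 3.14, 3.14].

### API

Orientations are given as a unit quaternion [x, y, z, w].
In Python, from bench import arm gives the robot as it stands. The module is installed in compiled form; this text tells all that it offers.
- The arm moves only by the tool send_rows, never from a script. Its argument "steps" is one flat list of numbers, 6 for each row, row after row: the shift along the tool's x, y, z each as a share of 20 cm, from -1 to 1, then the turn, a rotation vector about the tool's x, y, z each as a share of pi rad, from -1 to 1. In form: [tx, ty, tz, wx, wy, wz, tx, ty, tz, wx, wy, wz, ...]. A call has 1 to 5 rows; each row is the pose to reach, as a shift and turn from the pose commanded when the call began, along the tool's axes at that moment, turning the shorter way round; what a row does not reach only later rows make up. A row lasts 1/8 s, in which the tool goes at most 62.5 mm and 10.7 degrees, less where a joint would pass 70% of its speed; a pose out of reach is approached as far as the arm can. A call with a number of a shift or a turn outside -1 to 1 is refused whole. A call with a gripper value outside its range is refused whole. "claw" is the opening, from 0 (shut) to 1 (fully open), set as the call begins (left out, the last holds). The fingers move at their own pace and stop on an object; the grip force is fixed at half the most. Time passes only in rows, so rows that repeat a pose let the fingers close. It gives the time, the measured TCP pose, the force, the opening and the grip force at its end, in the units of the state.
- arm.get_state(): the state, without advancing time (a new reading comes with each control period).
- arm.get_image(name): name is "side" or "top"; returns the picture (480x640x3 uint8, red, green, blue); there is no depth.
- arm.camera_info(name): a dict with "fx", "fy", "cx", "cy" (pixels), "R" (3x3) and "t" (3): a world point X has camera coordinates R X + t. Camera axes: x right, y down, z forward; pixel columns grow to the right and rows downward; lengths in m; the calibration is good to about 2 mm. A picture is of the moment at which its call begins. camera_info takes no time and is no camera call.
- arm.sign_off(): hands the job in; it is judged then, once.
The state is a dict: "time_s": time; "joint_positions": joint angles; "joint_vel": joint speeds; "tau": joint torques, N m; "tool_pos": TCP position; "tool_rot": TCP orientation; "contact_force": force on the tool from outside, world axes, zero at the start; "wrist_torque": the same for the moment, N m; "finger_gap": finger opening in m; "grasp_force": force on a finger pad.
Only numpy, scipy, OpenCV 4.12 (cv2) and the standard library are available. Lean on these libraries where they do the work, as an engineer would, in place of code of your own. Each camera call takes 0.05 s, during which the arm holds its last target. There are 200 camera calls.

## Working session

There is one attempt and no reset: what is moved stays moved. The work goes in short steps, Python scripts to look and compute and a tool call to move; the robot and the scene stay as the last step left them, time stands still between calls to the robot, and variables do not carry over. Pictures are saved under pics/ and viewed, at most 10 in all, crops included, and the job is handed in when it is done.

Besides the shell and the picture viewer there is one more tool, called after "Call:" by a JSON object that holds its "name" and its "arguments". send_rows: Moves the arm, as the interface text tells. Its arguments: {"type":"object","properties":{"steps":{"type":"array","items":{"type":"number","minimum":-1,"maximum":1}},"claw":{"type":"number"}},"required":["steps"]}

```bash
mkdir -p pics
python3 - <<'E'
from bench import arm
import cv2
for n in ("side","top"):
    im=arm.get_image(n); cv2.imwrite(f"pics/{n}0.png",im[:,:,::-1]); 
    c=arm.camera_info(n); print(n,{k:(v.tolist() if hasattr(v,'tolist') else v) for k,v in c.items()})
print(arm.get_state())
E
```

```text
side {'fx': 570.4138256113462, 'fy': 570.4138256113462, 'cx': 305.85319569597095, 'cy': 240.10006787032933, 'R': [[-0.904194857116834, -0.4267002731486521, 0.018935080098416393], [-0.3306764140416998, 0.6712798152266174, -0.6633524846307888], [0.2703419493160285, -0.6060612894453697, -0.7480674728096561]], 't': [0.5471158260121186, 0.19780726006933438, 1.1684609479939232]}
top {'fx': 482.39057322470813, 'fy': 482.39057322470813, 'cx': 316.3224070236352, 'cy': 243.907989905411, 'R': [[0.0022916067217964124, -0.9999935615883848, -0.002761398270696957], [-0.9848629194714544, -0.0017783080963792567, -0.17332589959517777], [0.17331987303479052, 0.003116793559275742, -0.9848606537013816]], 't': [0.07305983609608806, 0.5537171122444299, 1.076705896094425]}
{'time_s': 0.1, 'joint_positions': array([-1.32358745e+00,  1.24492274e-01,  1.65156376e+00, -1.43753684e-05,
        1.36753334e+00, -8.25873713e-02]), 'joint_vel': array([-0.00050614, -0.00208629, -0.00397266,  0.00100111, -0.00019937,
        0.00108381]), 'tau': array([ 3.69918980e-04, -4.24930501e+01, -3.66653395e+01, -1.59207593e-04,
        3.94602102e-03,  9.77838823e-06]), 'tool_pos': array([ 0.21033651, -0.61441309,  0.2255265 ]), 'tool_rot': array([ 9.86434352e-01,  1.64153196e-01, -8.90976641e-05, -9.94404022e-04]), 'contact_force': array([-1.12588844, -0.33784455, -0.3712184 ]), 'wrist_torque': array([-0.00786323, -0.01213991,  0.02969677]), 'grasp_force': 0.0, 'finger_gap': 0.08541117244940974}
```

View pics/side0.png

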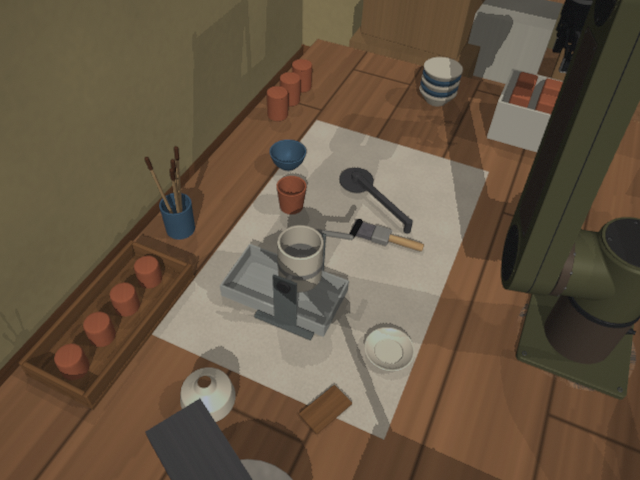

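View pics/top0.png

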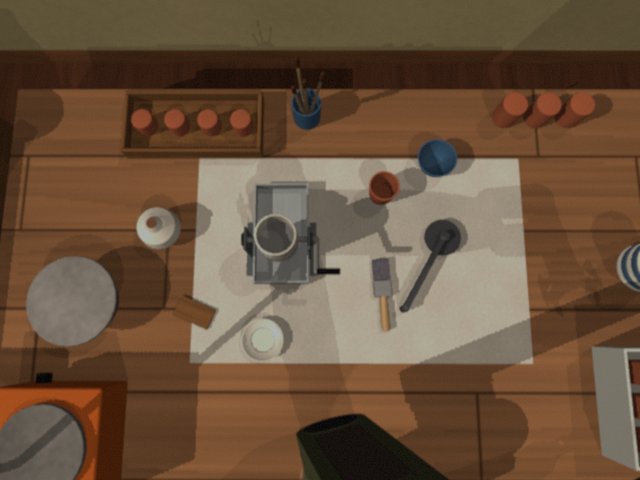

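The side view shows the jar at about (301,250), the tray around (285,290), the lid disc at (356,180) and its foot at (408,225). The top view shows the jar mouth at (275,237), the peg at (328,271), the lid disc at (442,237) and the foot at (405,308). I'll enlarge both for precise measurement.

Run:
```python
import cv2,numpy as np
t=cv2.imread("pics/top0.png"); s=cv2.imread("pics/side0.png")
cv2.imwrite("pics/tc.png",cv2.resize(t[165:335,235:475],None,fx=3.3,fy=3.3,interpolation=cv2.INTER_CUBIC))
cv2.imwrite("pics/sc.png",cv2.resize(s[155:345,210:430],None,fx=3.1,fy=3.1,interpolation=cv2.INTER_CUBIC))
for n,im in(("top",t),("side",s)):
    g=im.max(2); m=(g<75).astype(np.uint8)
    k,l,st,ce=cv2.connectedComponentsWithStats(m)
    for i in range(1,k):
        if 60<st[i,4]<5000: print(n,st[i],ce[i].round(1),cv2.minAreaRect(np.argwhere(l==i)[:,::-1].astype(np.float32)))
```

```text
top [ 119   92  177   66 1028] [213.5 148. ] ((207.0, 124.5), (176.0, 65.0), -0.0)
top [ 124   94  134   54 1770] [161.8 113.8] ((190.5, 120.5), (53.0, 133.0), 90.0)
top [542  95  28  31 186] [559.1 110.1] ((557.4061279296875, 111.86823272705078), (11.716414451599121, 38.754295349121094), 32.735225677490234)
top [178 109  24  27 293] [189.4 123.4] ((190.9396514892578, 122.52586364746094), (18.514211654663086, 29.150033950805664), 66.80140686035156)
top [211 109  25  26 287] [222.3 123. ] ((223.6500244140625, 121.95000457763672), (18.657434463500977, 29.725406646728516), 71.56504821777344)
top [244 112  14  23 186] [251.9 124.8] ((250.74752807617188, 123.0247573852539), (12.238958358764648, 22.985361099243164), 5.710593223571777)
top [418 141  37  35 595] [432.5 160.4] ((434.612548828125, 159.4396209716797), (36.956504821777344, 28.71702003479004), 43.36342239379883)
top [456 153  19   6  68] [464.6 155.6] ((464.8857421875, 156.09898376464844), (18.167997360229492, 4.916046619415283), 4.085616588592529)
top [372 175  22  22 300] [381.9 186.6] ((381.7500305175781, 187.25001525878906), 
[... 5604 characters left out ...]
 331  24  38 379] [ 85.4 346.8] ((86.66877746582031, 348.6322326660156), (35.59513854980469, 18.13471221923828), 62.52556610107422)
side [533 377 107 103 814] [593.5 439.1] ((591.4807739257812, 437.5961608886719), (99.2347640991211, 104.1376724243164), 11.309932708740234)
side [198 379  12   8  62] [203.5 382.7] ((203.23533630371094, 383.0588684082031), (11.156637191772461, 6.790997505187988), 14.03624439239502)
side [ 34 408  57  72 142] [ 62.  444.4] ((62.44371795654297, 443.84356689453125), (1.9385490417480469, 90.42308807373047), 37.746803283691406)
side [409 425  21  55 200] [417.6 459.2] ((420.1178894042969, 452.38427734375), (5.023959636688232, 57.568668365478516), 18.970407485961914)
```

View pics/tc.png

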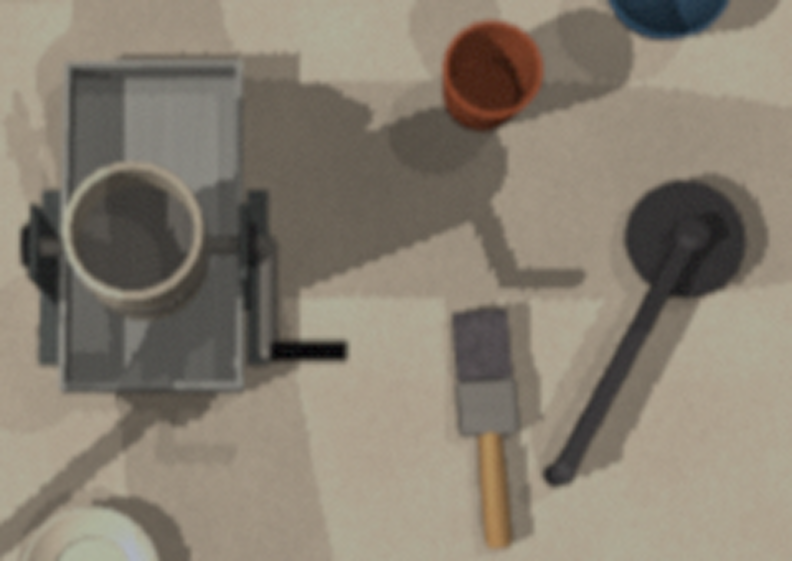

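View pics/sc.png

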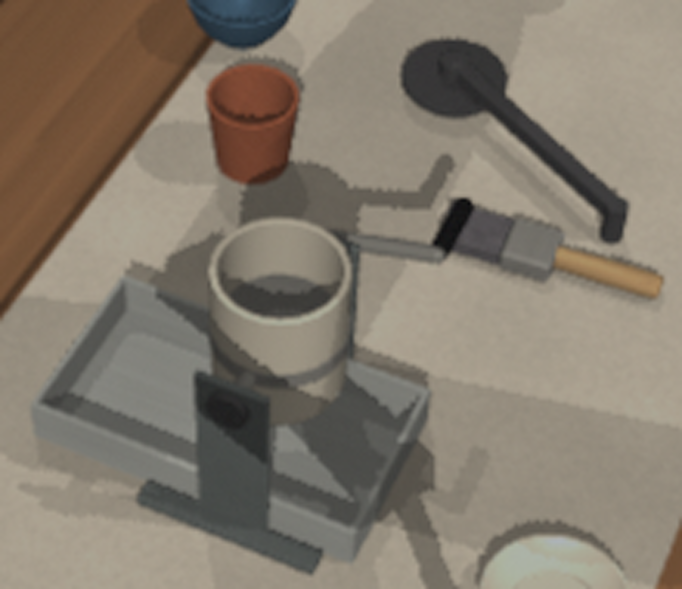

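The enlarged views give the rim at top crop (133,231) and side crop (281,269). The peg runs from top crop (272,351) to (347,351), and from side crop (440,248) to (462,206). The lid foot is at top crop (560,472) and side crop (615,212), and the disc centre is near (690,236) and (455,68). Next I'll triangulate these.

```bash
cat > h.py <<'E'
import numpy as np,cv2
from bench import arm
C={n:arm.camera_info(n) for n in("top","side")}
def ray(n,p):
    c=C[n];R=np.array(c["R"]);t=np.array(c["t"])
    d=R.T@np.array([(p[0]-c["cx"])/c["fx"],(p[1]-c["cy"])/c["fy"],1]);return -R.T@t,d/np.linalg.norm(d)
def plane(n,p,z):
    o,d=ray(n,p);return o+d*(z-o[2])/d[2]
def tri(a,b):
    o1,d1=ray("top",a);o2,d2=ray("side",b)
    s=np.linalg.lstsq(np.c_[d1,-d2],o2-o1,rcond=None)[0]
    p,q=o1+s[0]*d1,o2+s[1]*d2;return ((p+q)/2).round(4),round(np.linalg.norm(p-q),4)
def proj(n,X):
    c=C[n];x=np.array(c["R"])@X+np.array(c["t"]);return np.array([c["fx"]*x[0]/x[2]+c["cx"],c["fy"]*x[1]/x[2]+c["cy"]])
T=lambda x,y:(x/3.3+235-.35,y/3.3+165-.35)
S=lambda x,y:(x/3.1+210-.34,y/3.1+155-.34)
E
python3 - <<'E'
from h import *
print("rim",tri(T(133,231),S(280.5,268)))
for n,pts in(("top",[T(63,232),T(203,232),T(133,162),T(133,302)]),("side",[S(209,272),S(352,272)])):
    print("rim edges z=.185",n,[plane(n,p,.185).round(4) for p in pts])
print("peg out",tri(T(347,351),S(462,206)),"in",tri(T(276,351),S(440,248)))
print("foot",tri(T(560,472),S(615,212)),"bar root",tri(T(693,232),S(455,62)))
print("tray top",[plane("top",T(*p),.036).round(4) for p in((66,63),(242,62),(243,390),(62,390))])
print("tray side",[plane("side",S(*p),.036).round(4) for p in((125,280),(36,408),(352,528),(428,390))])
# lid: dark mask in both views, flange extents & bar edges
t=cv2.imread("pics/top0.png");s=cv2.imread("pics/side0.png")
# bar centre line on z=.036 plane
for n,im,box in(("top",t,(395,215,470,315)),("side",s,(335,160,420,240))):
    x0,y0,x1,y1=box; m=np.zeros(im.shape[:2],np.uint8); m[y0:y1,x0:x1]=(im[y0:y1,x0:x1].max(2)<72)
    k,l,st,ce=cv2.connectedComponentsWithStats(m); i=1+st[1:,4].argmax()
    v,u=np.nonzero(l==i); P=np.array([plane(n,(a,b),.028)[:2] for a,b in zip(u,v)])
    # disc via erosion
    e=cv2.morphologyEx((l==i).astype(np.uint8),cv2.MORPH_OPEN,cv2.getStructuringElement(2,(15,13)))
    c,_=cv2.findContours(e,0,1); el=cv2.fitEllipse(max(c,key=len)); print(n,"disc ellipse",el,"centre z.02",plane(n,el[0],.02).round(4))
    d=plane(n,el[0],.02)[:2]; far=P[np.linalg.norm(P-d,axis=1).argsort()[-1]]
    r=np.linalg.norm(P-d,axis=1); b=P[(r>.06)&(r<.18)]; 
    vx,vy,cx,cy=cv2.fitLine(b.astype(np.float32),2,0,.01,.01).ravel(); dv=np.array([vx,vy]); dv*=np.sign(dv@(far-d))
    print("far",far.round(4),"len",r.max().round(4),"bar dir",dv.round(4),"angle",np.arctan2(dv[1],dv[0]).round(4),"offset of disc from line",np.round((d-[cx,cy])@[-dv[1],dv[0]],4))
E
```

```text
rim (array([0.5476, 0.1586, 0.1835]), np.float64(0.0028))
rim edges z=.185 top [array([0.548 , 0.2023, 0.185 ]), array([0.5481, 0.1152, 0.185 ]), array([0.5927, 0.1595, 0.185 ]), array([0.504, 0.158, 0.185])]
rim edges z=.185 side [array([0.5832, 0.1819, 0.185 ]), array([0.505 , 0.1434, 0.185 ])]
peg out (array([0.4776, 0.024 , 0.1439]), np.float64(0.0024)) in (array([0.4762, 0.0693, 0.1482]), np.float64(0.004))
foot (array([ 0.405 , -0.1313,  0.0247]), np.float64(0.005)) bar root (array([ 0.5766, -0.2319,  0.0272]), np.float64(0.0059))
tray top [array([0.7029, 0.2234, 0.036 ]), array([0.7038, 0.0947, 0.036 ]), array([0.4638, 0.0927, 0.036 ]), array([0.4635, 0.2203, 0.036 ])]
tray side [array([0.6961, 0.1   , 0.036 ]), array([0.6943, 0.2267, 0.036 ]), array([0.4636, 0.2205, 0.036 ]), array([0.4624, 0.0961, 0.036 ])]
top disc ellipse ((442.3887023925781, 237.0288543701172), (33.58682632446289, 34.90325927734375), 110.30577087402344) centre z.02 [ 0.5759 -0.2278  0.02  ]
far [ 0.3996 -0.1247] len 0.2042 bar dir [-0.8671  0.4981] angle 2.6202 offset of disc from line -0.0005
side disc ellipse ((356.22589111328125, 179.7613067626953), (23.59910774230957, 33.1226806640625), 97.22956848144531) centre z.02 [ 0.5693 -0.2217  0.02  ]
far [ 0.3909 -0.1023] len 0.2147 bar dir [-0.8669  0.4984] angle 2.6198 offset of disc from line -0.0035
```

The measurements agree with the text: the rim is at z 0.1835, the peg at about (0.477, 0.043, 0.146), and the tray is centred 35 mm to +x. The lid bar direction matches in both views at 2.62 rad. I'll plan the approach to the peg from these.

```bash
cat >> h.py <<'E'
def rows(p0,f0,pts):
    """rows for a tool pointing down: from (p0,f0) to each (x,y,z,phi)"""
    c,s=np.cos(f0),np.sin(f0); out=[]
    for x,y,z,f in pts:
        d=np.array([x,y,z])-p0; t=np.array([c*d[0]+s*d[1],s*d[0]-c*d[1],-d[2]])/.2
        out+=[*np.round(t,3),0,0,round(-(f-f0)/np.pi,4)]
    print("[%s]"%",".join("%g"%v for v in out))
def phi(st):
    q=st["tool_rot"];return 2*np.arctan2(q[1],q[0])
E
python3 - <<'E'
from h import *
A=np.array([.210,-.6145,.227,.33]);B=np.array([.4765,.041,.225,1.579]);
P=[A+(B-A)*k/15 for k in range(16)]
for k in range(3): rows(P[5*k][:3],P[5*k][3],P[5*k+1:5*k+6])
E
```

```text
[0.155,-0.178,0.001,0,0,-0.0265,0.31,-0.356,0.001,0,0,-0.053,0.465,-0.534,0.002,0,0,-0.0795,0.619,-0.712,0.003,0,0,-0.106,0.774,-0.89,0.003,0,0,-0.1325]
[0.214,-0.1,0.001,0,0,-0.0265,0.427,-0.2,0.001,0,0,-0.053,0.641,-0.3,0.002,0,0,-0.0795,0.854,-0.4,0.003,0,0,-0.106,1.068,-0.501,0.003,0,0,-0.1325]
[0.236,-0.005,0.001,0,0,-0.0265,0.472,-0.01,0.001,0,0,-0.053,0.707,-0.016,0.002,0,0,-0.0795,0.943,-0.021,0.003,0,0,-0.106,1.179,-0.026,0.003,0,0,-0.1325]
```

Call:
{"name": "send_rows", "arguments": {"steps": [0.155,-0.178,0,0,0,-0.0265,0.31,-0.356,0,0,0,-0.053,0.465,-0.534,0,0,0,-0.0795,0.62,-0.712,0,0,0,-0.106,0.775,-0.89,0,0,0,-0.1325], "claw": 0.6}}

```text
time_s: 0.72
tool_pos: [0.2997, -0.3947, 0.2262]
tool_rot: [0.931, 0.366, 0.0, -0.0]
contact_force: [0.7, -0.1, 0.6]
finger_gap: 0.0512
grasp_force: 0.0
```

Call:
{"name": "send_rows", "arguments": {"steps": [0.2,-0.1,0,0,0,-0.0265,0.4,-0.2,0,0,0,-0.053,0.6,-0.3,0,0,0,-0.0795,0.8,-0.4,0,0,0,-0.106,1,-0.5,0,0,0,-0.1325]}}

```text
time_s: 1.35
tool_pos: [0.3785, -0.1857, 0.2264]
tool_rot: [0.835, 0.55, -0.0, -0.0]
contact_force: [-1.0, 0.1, 0.2]
finger_gap: 0.0512
grasp_force: 0.0
```

Call:
{"name": "send_rows", "arguments": {"steps": [0.2,-0.005,0,0,0,-0.0265,0.4,-0.01,0,0,0,-0.053,0.6,-0.015,0,0,0,-0.0795,0.8,-0.02,0,0,0,-0.106,1,-0.025,0,0,0,-0.1325]}}

```text
time_s: 1.98
tool_pos: [0.4534, -0.0003, 0.2263]
tool_rot: [0.703, 0.711, -0.0, -0.0]
contact_force: [-0.2, -1.1, -0.7]
finger_gap: 0.0507
grasp_force: 0.0
```

Run:
```python
from h import *
s=arm.get_state();print(s["time_s"],s["tool_pos"],phi(s),s["tool_rot"],s["joint_positions"],s["finger_gap"],s["contact_force"])
p=s["tool_pos"];
rows(p,phi(s),[(.4765,.041,.2,1.579),(.4765,.041,.165,1.579),(.4765,.041,.149,1.579)])
```

```text
1.975 [ 4.53371407e-01 -2.81227984e-04  2.26344321e-01] 1.5814908102514609 [ 7.03315608e-01  7.10877714e-01 -1.33431888e-04 -1.16859601e-04] [-1.19081002e-01 -3.30985978e-01  2.07025185e+00 -6.81461167e-05
  1.40267511e+00 -1.29764071e-01] 0.05070255520854029 [-0.19828143 -1.05075171 -0.69520603]
[0.205,0.118,0.132,0,0,0.0008,0.205,0.118,0.307,0,0,0.0008,0.205,0.118,0.387,0,0,0.0008]
```

Call:
{"name": "send_rows", "arguments": {"steps": [0.105,0.06,0,0,0,0,0.205,0.118,0,0,0,0,0.205,0.118,0.15,0,0,0,0.205,0.118,0.3,0,0,0,0.205,0.118,0.387,0,0,0]}}

```text
time_s: 2.6
tool_pos: [0.4754, 0.0397, 0.1471]
tool_rot: [0.704, 0.71, -0.001, -0.001]
contact_force: [0.1, 0.1, 0.7]
finger_gap: 0.0511
grasp_force: 0.0
```

Run:
```python
from h import *
s=arm.get_state();print(s["time_s"],s["tool_pos"],phi(s),s["contact_force"])
a=[cv2.resize(arm.get_image(n)[y:y+150,x:x+150,::-1],None,fx=2.66,fy=3,interpolation=cv2.INTER_CUBIC) for n,x,y in(("top",250,180),("side",270,170))]
cv2.imwrite("pics/p1.png",np.hstack(a))
```

```text
2.6 [0.47544617 0.03966594 0.14712551] 1.57878207073214 [0.08849517 0.14459347 0.68447557]
```

View pics/p1.png

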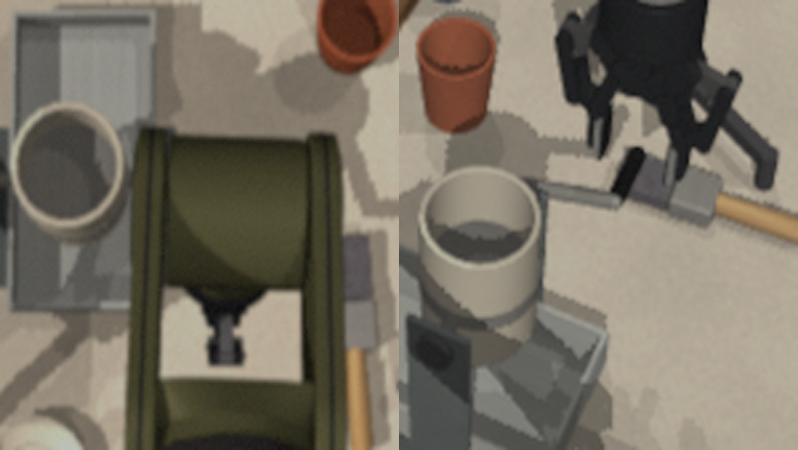

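The side crop shows the two fingers at (597,140) and (673,170) with the peg between them at (628,172). The jar is still upright. I'll close on the peg now.

Call:
{"name": "send_rows", "arguments": {"steps": [0,0,0,0,0,0,0,0,0,0,0,0,0,0,0,0,0,0,0,0,0,0,0,0], "claw": 0}}

```text
time_s: 3.2
tool_pos: [0.4782, 0.0394, 0.1517]
tool_rot: [0.704, 0.71, 0.002, 0.002]
contact_force: [0.7, -0.3, 5.8]
finger_gap: 0.0
grasp_force: 3.0
```

Run:
```python
from h import *
s=arm.get_state();print(s["time_s"],s["tool_pos"],phi(s),s["contact_force"],s["wrist_torque"],s["finger_gap"],s["grasp_force"])
```

```text
3.2 [0.47823767 0.03944625 0.1517033 ] 1.5785388338765989 [ 0.74449468 -0.28708589  5.76607045] [ 0.04073635 -0.12643279 -0.06015743] 2.6705949599412743e-05 2.9913945123553276
```

Run:
```python
from h import *
P=np.array([.4754,.0397,.1471])
f=lambda p:(((p-[270,170])*[2.66,3])+[399,0]).round(0)
for n,X in(("tcp",P),("tipmid",P-[0,0,.014]),("tip-x",P+[-.026,0,-.014]),("tip+x",P+[.026,0,-.014]),("peg mid",[.4765,.0437,.149]),("peg out",[.4765,.0247,.149]),("peg in",[.4765,.0687,.149])): print(n,f(proj("side",np.array(X))))
a=[cv2.resize(arm.get_image(n)[y:y+120,x:x+120,::-1],None,fx=3.33,fy=4,interpolation=cv2.INTER_CUBIC) for n,x,y in(("top",270,200),("side",290,180))]
cv2.imwrite("pics/p2.png",np.hstack(a))
```

```text
tcp [629. 166.]
tipmid [627. 180.]
tip-x [659. 192.]
tip+x [596. 167.]
peg mid [626. 167.]
peg out [635. 149.]
peg in [613. 192.]
```

View pics/p2.png

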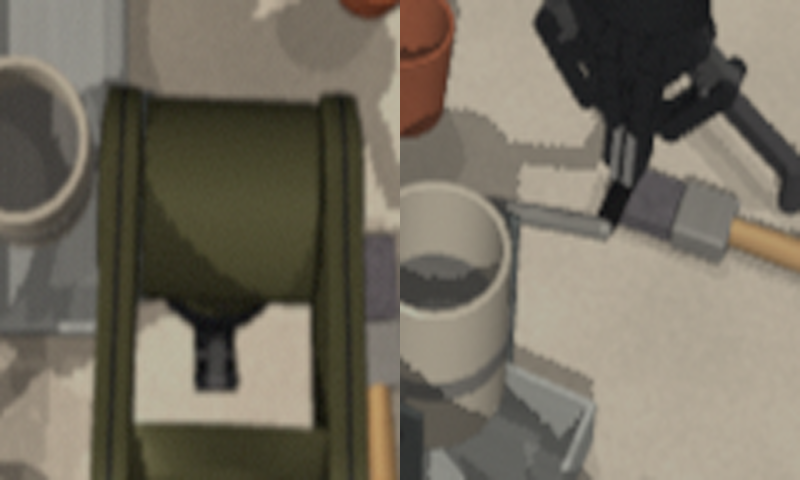

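The picture shows the shut fingertips at about crop (620,185), over the peg. The peg and jar haven't moved. The pads closed without the peg between them, so I'll compare silhouettes with the start picture to see where the tips really were.

Run:
```python
from h import *
s0=cv2.imread("pics/side0.png")
for name,(x,y,w),(W,H) in(("p1",(270,170,150),(399,450)),("p2",(290,180,120),(400,480))):
    p=cv2.imread(f"pics/{name}.png")[:,-W:]
    p=cv2.resize(p,(w,w),interpolation=cv2.INTER_AREA)
    d=cv2.absdiff(p,s0[y:y+w,x:x+w]).max(2)>28
    g=p.max(2)
    print(name,"cols",330,"..")
    for v in range(205,246): print(v,"".join(("#" if g[v-y,u-x]<60 else "+") if d[v-y,u-x] else ("o" if g[v-y,u-x]<50 else ".") for u in range(330,385)))
```

```text
p1 cols 330 ..
205 +........+##########+.+.+..+++..+++++#############+....
206 +++++..+..+#########+....+.+++..+++++#############+....
207 +++++++++..#########+........+..++++++############+....
208 ..+++++++..+########.....++.++..++++++#############+...
209 .++++..++..+###+####.....+..+...++++++#############+...
210 +++++.++++.+##+++###.....+.+....+++++++#############+++
211 +++++++++..+#+++####...+..++....++++++++###############
212 +++++++++..+#+++####...+.++.....+++++..++##############
213 +++++++++..##+++####..+.........+++.....+##############
214 +++++++++..##+++###+..+..+......++......++#############
215 ..+..+..+..##+++###+..+++................+#############
216 ..+..+..+..##+.+###.....+................+#############
217 ......+++..##..+###...++.................++############
218 ...........+#..+##+...+..................+#############
219 ...............+##....+.....oo...........++#######++###
220 ...............##+...++....ooooo........++++#####+..++#
221 ......+..++....##....+....oooooo........+++++####+....+
222 .......+..+....+..+.+.....ooooooo.......+++++####+.....
223 +
[... 3149 characters left out ...]
.......oooo.............................
235 .......................ooo.............................
236 .......................................................
237 .......................................................
238 .......................................................
239 ++++++..+..............................................
240 .+++..+++++............................................
241 ++++++++++.............................................
242 .+++++++++.............................................
243 +++++++++..............................................
244 ++++...+...............................................
245 +++++++................................................
```

Both silhouettes suggest the real fingertips sit higher than I assumed, so the pads closed above the peg. I'll reopen, go about 12 mm deeper, where either finger length works, and close again.

Call:
{"name": "send_rows", "arguments": {"steps": [0,0,-0.04,0,0,0,0,0,-0.04,0,0,0,0,0,0,0,0,0,0,0,0.04,0,0,0,0,0,0.06,0,0,0], "claw": 0.6}}

```text
time_s: 3.92
tool_pos: [0.4758, 0.0396, 0.1358]
tool_rot: [0.704, 0.71, -0.001, -0.001]
contact_force: [-0.1, -0.5, -0.5]
finger_gap: 0.0513
grasp_force: 0.0
```

Run:
```python
from h import *
s=arm.get_state();print(s["time_s"],s["tool_pos"],phi(s),s["contact_force"],s["finger_gap"])
x,y,w=290,180,100
for name in("p1",):
    p=arm.get_image("side");cv2.imwrite("pics/s3full.png",p[:,:,::-1]);p=p[y:y+w,x:x+w,::-1]
    s0=cv2.imread("pics/side0.png")[y:y+w,x:x+w]
    d=cv2.absdiff(p,s0).max(2)>28; g=p.max(2)
    for v in range(205,246): print(v,"".join(("#" if g[v-y,u-x]<60 else "+") if d[v-y,u-x] else ("o" if g[v-y,u-x]<50 else ".") for u in range(330,385)))
```

```text
3.925 [0.47576584 0.03956104 0.13577063] 1.578550243027722 [-0.06709243 -0.45295297 -0.46307411] 0.05131421301193088
205 +.#################+.....+++++###################......
206 +.+################+..........+##################......
207 +..+++++###########+.......+++.++################......
208 +++.....+##########+.....+.+++..++++#############.....+
209 ++++++++.+#########+.......++...+++++############+.....
210 +++++.+++.#########+.....+++...++++++############+.....
211 +++++++++.+########.....++++....+++++#############.....
212 +++++++++.+###+####......+......+++++#############+...+
213 +++++++++.+##+++###.....++.....+++++++############+++++
214 +++++++++.+#+++####....+++.....++++++++################
215 ..+.++.++.+#+++####....+++......++++..++###############
216 .......++.+#+++####.....+.......++++...+###############
217 ..........##...####...+.+.......+++.....+##############
218 ..........##...####..+++................+##############
219 ..........##...###..++......ooo.........+##############
220 ..........##...###...++....ooooo........++#############
221 .+.........#...##+.
[... 776 characters left out ...]
.......oooo.............................
235 .......................ooo.............................
236 .......................................................
237 .......................................................
238 ++++++.................................................
239 +++++++++++............................................
240 +++++++++++............................................
241 ++++++++++.............................................
242 ++++++++++.............................................
243 +++++++++..............................................
244 ++++++++...............................................
245 +++++++................................................
```

Call:
{"name": "send_rows", "arguments": {"steps": [0,0,0.035,0,0,0,0,0,0.065,0,0,0,0,0,0.065,0,0,0]}}

```text
time_s: 4.35
tool_pos: [0.4761, 0.0395, 0.1235]
tool_rot: [0.704, 0.71, -0.0, -0.001]
contact_force: [0.4, 0.4, -0.1]
finger_gap: 0.0511
grasp_force: 0.0
```

Call:
{"name": "send_rows", "arguments": {"steps": [0,0,0,0,0,0,0,0,0,0,0,0,0,0,0,0,0,0,0,0,0,0,0,0], "claw": 0}}

```text
time_s: 4.85
tool_pos: [0.4781, 0.0395, 0.125]
tool_rot: [0.704, 0.71, 0.002, 0.001]
contact_force: [4.5, 0.7, -1.8]
finger_gap: 0.0122
grasp_force: 58.4
```

Run:
```python
from h import *
s=arm.get_state();print(s["time_s"],s["tool_pos"],phi(s),s["contact_force"],s["wrist_torque"],s["finger_gap"],s["grasp_force"])
x,y,w=290,180,100
p=arm.get_image("side");cv2.imwrite("pics/s4full.png",p[:,:,::-1]);p=p[y:y+w,x:x+w,::-1]
s0=cv2.imread("pics/side0.png")[y:y+w,x:x+w]
d=cv2.absdiff(p,s0).max(2)>28; g=p.max(2)
for v in range(205,242): print(v,"".join(("#" if g[v-y,u-x]<60 else "+") if d[v-y,u-x] else ("o" if g[v-y,u-x]<50 else ".") for u in range(330,385)))
```

```text
4.85 [0.47814767 0.03953977 0.12504784] 1.578517604871559 [ 4.52348245  0.65522637 -1.82078996] [ 0.05736867 -0.73295893  0.0348377 ] 0.012206611993195997 58.38481664657593
205 +++.+##############################################+++.
206 ++++.+#########################################+++++##+
207 +++++.#######################################++...+####
208 +++++.+#####################################+....+++##+
209 ++++++.####################++#############++.....+##++#
210 ++++++.+###################+++##########++.......+#+###
211 +++++++.+##################++++#########+......++#++###
212 +++++++.+#################+++++#########+.....+###++###
213 ++++++++.+################+++++#########+....+####+####
214 +++++++++.+###############+++++#########+..+###########
215 +.+++++++..+++++###########++++#########+++############
216 ....+..++++......##########++.+########################
217 .................+#########++.+########################
218 ..................#########+..+#######################+
219 .+...+............#########.ooo######################+.
220 ..................####+
[... 592 characters left out ...]
+...+#oooooooo...####...................
231 ...........++.+....+#ooooooo....####...................
232 ....................oooooooo....###....................
233 ....................oooooooo....###....................
234 ......................oooo...++..#.....................
235 .......................ooo...+.........................
236 .......................................................
237 .......................................................
238 ++++++.................................................
239 +++++++++++............................................
240 +++++++++++............................................
241 ++++++++++.............................................
```

The peg is gripped (gap 12 mm, 58 N). Next I'll work out the crank arc.

```bash
cat >> h.py <<'E'
def arc(q0,q1,n=5,r=.075):
    q=np.linspace(q0,q1,n+1)-1.309; out=[]
    for a in q[1:]: out+=[0,round(r*(np.sin(a)-np.sin(q[0]))/.2,3),round(-r*(np.cos(a)-np.cos(q[0]))/.2,3),0,0,0]
    print(round(q0,3),round(q1,3),"[%s]"%",".join("%g"%v for v in out))
E
python3 - <<'E'
from h import *
Q=np.linspace(0,2.6,7)
for a,b in zip(Q,Q[1:]): arc(a,b)
print()
for a,b in zip(Q[::-1],Q[::-1][1:]): arc(a,b)
E
```

```text
0.0 0.433 [0,0.01,-0.031,0,0,0,0,0.022,-0.061,0,0,0,0,0.037,-0.09,0,0,0,0,0.055,-0.117,0,0,0,0,0.074,-0.143,0,0,0]
0.433 0.867 [0,0.022,-0.024,0,0,0,0,0.046,-0.046,0,0,0,0,0.071,-0.066,0,0,0,0,0.099,-0.084,0,0,0,0,0.127,-0.099,0,0,0]
0.867 1.3 [0,0.03,-0.013,0,0,0,0,0.061,-0.023,0,0,0,0,0.093,-0.03,0,0,0,0,0.125,-0.034,0,0,0,0,0.157,-0.036,0,0,0]
1.3 1.733 [0,0.032,0.001,0,0,0,0,0.065,0.005,0,0,0,0,0.097,0.012,0,0,0,0,0.128,0.021,0,0,0,0,0.158,0.033,0,0,0]
1.733 2.167 [0,0.029,0.015,0,0,0,0,0.057,0.032,0,0,0,0,0.083,0.051,0,0,0,0,0.107,0.073,0,0,0,0,0.129,0.096,0,0,0]
2.167 2.6 [0,0.02,0.025,0,0,0,0,0.038,0.053,0,0,0,0,0.054,0.081,0,0,0,0,0.066,0.111,0,0,0,0,0.077,0.142,0,0,0]

2.6 2.167 [0,-0.01,-0.031,0,0,0,0,-0.023,-0.061,0,0,0,0,-0.039,-0.089,0,0,0,0,-0.057,-0.116,0,0,0,0,-0.077,-0.142,0,0,0]
2.167 1.733 [0,-0.022,-0.024,0,0,0,0,-0.047,-0.045,0,0,0,0,-0.073,-0.065,0,0,0,0,-0.1,-0.082,0,0,0,0,-0.129,-0.096,0,0,0]
1.733 1.3 [0,-0.03,-0.012,0,0,0,0,-0.061,-0.022,0,0,0,0,-0.093,-0.028,0,0,0,0,-0.125,-0.032,0,0,0,0,-0.158,-0.033,0,0,0]
1.3 0.867 [0,-0.032,0.002,0,0,0,0,-0.065,0.006,0,0,0,0,-0.096,0.013,0,0,0,0,-0.127,0.023,0,0,0,0,-0.157,0.036,0,0,0]
0.867 0.433 [0,-0.029,0.015,0,0,0,0,-0.056,0.033,0,0,0,0,-0.082,0.053,0,0,0,0,-0.106,0.075,0,0,0,0,-0.127,0.099,0,0,0]
0.433 0.0 [0,-0.02,0.026,0,0,0,0,-0.037,0.053,0,0,0,0,-0.052,0.082,0,0,0,0,-0.064,0.112,0,0,0,0,-0.074,0.143,0,0,0]
```

Call:
{"name": "send_rows", "arguments": {"steps": [0,0.01,-0.031,0,0,0,0,0.022,-0.061,0,0,0,0,0.037,-0.09,0,0,0,0,0.055,-0.117,0,0,0,0,0.074,-0.143,0,0,0]}}

```text
time_s: 5.52
tool_pos: [0.4896, 0.0396, 0.1517]
tool_rot: [0.704, 0.71, -0.002, -0.002]
contact_force: [-2.4, 0.3, -10.1]
finger_gap: 0.0119
grasp_force: 58.3
```

Run:
```python
from h import *
s=arm.get_state();print(s["time_s"],s["tool_pos"],phi(s),s["tool_rot"],s["contact_force"],s["wrist_torque"],s["finger_gap"],s["grasp_force"])
```

```text
5.525 [0.48960489 0.03963676 0.15167768] 1.578698541190884 [ 0.70430455  0.70989222 -0.00204686 -0.00198504] [ -2.40418693   0.26034351 -10.14021062] [-0.0809712   0.913639    0.00370508] 0.01187612751233528 58.28178405761719
```

Call:
{"name": "send_rows", "arguments": {"steps": [0,0.022,-0.024,0,0,0,0,0.046,-0.046,0,0,0,0,0.071,-0.066,0,0,0,0,0.099,-0.084,0,0,0,0,0.127,-0.099,0,0,0]}}

```text
time_s: 6.15
tool_pos: [0.5139, 0.0397, 0.1758]
tool_rot: [0.704, 0.71, -0.004, -0.003]
contact_force: [-22.3, -1.2, 20.6]
finger_gap: 0.0123
grasp_force: 59.3
```

Call:
{"name": "send_rows", "arguments": {"steps": [0,0.03,-0.013,0,0,0,0,0.061,-0.023,0,0,0,0,0.093,-0.03,0,0,0,0,0.125,-0.034,0,0,0,0,0.157,-0.036,0,0,0]}}

```text
time_s: 6.78
tool_pos: [0.5494, 0.04, 0.1851]
tool_rot: [0.704, 0.71, 0.001, 0.001]
contact_force: [-7.6, 0.2, 11.4]
finger_gap: 0.0118
grasp_force: 62.1
```

Call:
{"name": "send_rows", "arguments": {"steps": [0,0.032,0.001,0,0,0,0,0.065,0.005,0,0,0,0,0.097,0.012,0,0,0,0,0.128,0.021,0,0,0,0,0.158,0.033,0,0,0]}}

```text
time_s: 7.4
tool_pos: [0.5804, 0.0403, 0.1775]
tool_rot: [0.704, 0.71, 0.0, 0.0]
contact_force: [-7.6, 1.8, -4.4]
finger_gap: 0.0118
grasp_force: 62.5
```

Call:
{"name": "send_rows", "arguments": {"steps": [0,0.029,0.015,0,0,0,0,0.057,0.032,0,0,0,0,0.083,0.051,0,0,0,0,0.107,0.073,0,0,0,0,0.129,0.096,0,0,0]}}

```text
time_s: 8.02
tool_pos: [0.6061, 0.0405, 0.157]
tool_rot: [0.704, 0.71, 0.0, 0.0]
contact_force: [-4.9, -0.1, 4.5]
finger_gap: 0.0121
grasp_force: 67.2
```

Call:
{"name": "send_rows", "arguments": {"steps": [0,0.02,0.025,0,0,0,0,0.038,0.053,0,0,0,0,0.054,0.081,0,0,0,0,0.066,0.111,0,0,0,0,0.077,0.142,0,0,0]}}

```text
time_s: 8.65
tool_pos: [0.6218, 0.0406, 0.1287]
tool_rot: [0.704, 0.71, 0.0, 0.0]
contact_force: [-5.5, -0.8, 6.0]
finger_gap: 0.0121
grasp_force: 70.0
```

Call:
{"name": "send_rows", "arguments": {"steps": [0,0,0,0,0,0,0,0,0,0,0,0,0,0,0,0,0,0,0,0,0,0,0,0,0,0,0,0,0,0]}}

```text
time_s: 9.28
tool_pos: [0.622, 0.0406, 0.1279]
tool_rot: [0.704, 0.71, 0.001, 0.001]
contact_force: [-3.0, -0.0, 5.4]
finger_gap: 0.0121
grasp_force: 69.9
```

Run:
```python
from h import *
s=arm.get_state();print(s["time_s"],s["tool_pos"],phi(s),s["tool_rot"],s["contact_force"],s["wrist_torque"],s["finger_gap"])
a=[cv2.resize(arm.get_image(n)[y:y+h,x:x+w,::-1],(400,440),interpolation=cv2.INTER_CUBIC) for n,x,y,w,h in(("top",225,170,120,132),("side",205,190,160,176))]
cv2.imwrite("pics/p5.png",np.hstack(a))
```

```text
9.275 [0.62199411 0.04060893 0.12789386] 1.5785759744231957 [0.70435042 0.70985144 0.00079137 0.00088813] [-2.99509038 -0.00985087  5.4081977 ] [-0.03269905  0.92132226 -0.04813164] 0.01205080232141572
```

View pics/p5.png

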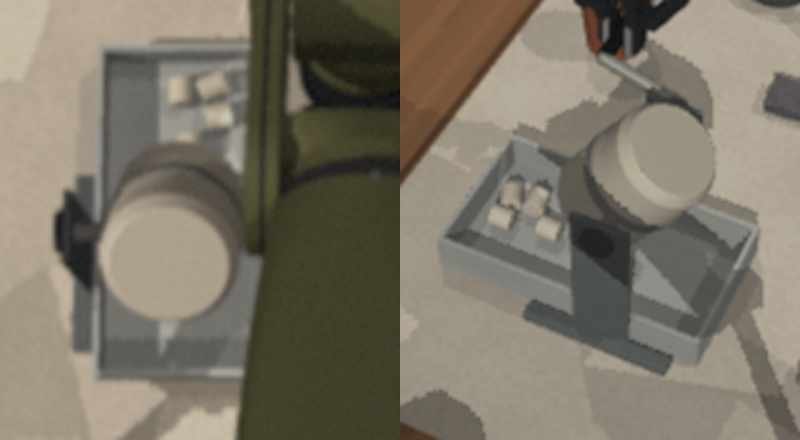

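The picture shows the jar inverted. Four pieces are in the tray, at side crop (513,192), (540,200), (502,217) and (548,229). The fifth may be hidden under the jar. I'll swing the jar back upright and count again.

Call:
{"name": "send_rows", "arguments": {"steps": [0,-0.01,-0.031,0,0,0,0,-0.023,-0.061,0,0,0,0,-0.039,-0.089,0,0,0,0,-0.057,-0.116,0,0,0,0,-0.077,-0.142,0,0,0]}}

```text
time_s: 10.0
tool_pos: [0.608, 0.0405, 0.1554]
tool_rot: [0.704, 0.71, 0.003, 0.003]
contact_force: [7.8, 0.0, 1.6]
finger_gap: 0.0116
grasp_force: 66.1
```

Call:
{"name": "send_rows", "arguments": {"steps": [0,-0.022,-0.024,0,0,0,0,-0.047,-0.045,0,0,0,0,-0.073,-0.065,0,0,0,0,-0.1,-0.082,0,0,0,0,-0.129,-0.096,0,0,0]}}

```text
time_s: 10.62
tool_pos: [0.5839, 0.0404, 0.177]
tool_rot: [0.704, 0.71, 0.005, 0.004]
contact_force: [8.6, 0.5, 1.6]
finger_gap: 0.0119
grasp_force: 61.8
```

Run:
```python
from h import *
s=arm.get_state();print(s["time_s"],s["tool_pos"],s["contact_force"],s["finger_gap"])
a=[cv2.resize(arm.get_image(n)[y:y+h,x:x+w,::-1],(400,440),interpolation=cv2.INTER_CUBIC) for n,x,y,w,h in(("top",225,170,120,132),("side",205,190,160,176))]
cv2.imwrite("pics/p6.png",np.hstack(a))
```

```text
10.625 [0.58392121 0.04035185 0.17701725] [8.6454047  0.54608126 1.63931643] 0.011860659668741563
```

View pics/p6.png

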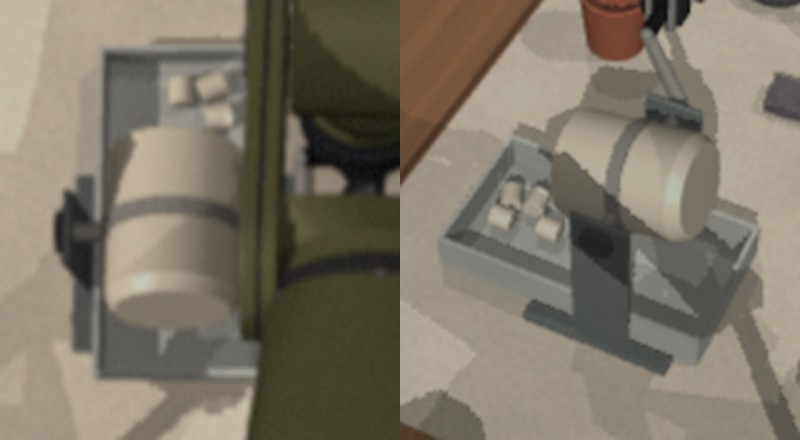

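The picture shows the jar near horizontal, with the same four pieces in the tray. The strip behind the jar is hidden. I'll keep going to upright and then look into the jar and tray.

Call:
{"name": "send_rows", "arguments": {"steps": [0,-0.03,-0.012,0,0,0,0,-0.061,-0.022,0,0,0,0,-0.093,-0.028,0,0,0,0,-0.125,-0.032,0,0,0,0,-0.158,-0.033,0,0,0]}}

```text
time_s: 11.35
tool_pos: [0.5545, 0.0401, 0.1872]
tool_rot: [0.704, 0.71, 0.007, 0.007]
contact_force: [8.1, 0.4, 11.0]
finger_gap: 0.0117
grasp_force: 59.1
```

Call:
{"name": "send_rows", "arguments": {"steps": [0,-0.032,0.002,0,0,0,0,-0.065,0.006,0,0,0,0,-0.096,0.013,0,0,0,0,-0.127,0.023,0,0,0,0,-0.157,0.036,0,0,0]}}

```text
time_s: 11.98
tool_pos: [0.5218, 0.0399, 0.1793]
tool_rot: [0.704, 0.71, 0.005, 0.005]
contact_force: [5.5, -0.2, 14.5]
finger_gap: 0.0115
grasp_force: 64.2
```

Call:
{"name": "send_rows", "arguments": {"steps": [0,-0.029,0.015,0,0,0,0,-0.056,0.033,0,0,0,0,-0.082,0.053,0,0,0,0,-0.106,0.075,0,0,0,0,-0.127,0.099,0,0,0]}}

```text
time_s: 12.6
tool_pos: [0.4945, 0.0397, 0.1567]
tool_rot: [0.704, 0.71, 0.003, 0.003]
contact_force: [2.1, -0.9, 8.7]
finger_gap: 0.0116
grasp_force: 68.9
```

Call:
{"name": "send_rows", "arguments": {"steps": [0,-0.02,0.026,0,0,0,0,-0.037,0.053,0,0,0,0,-0.052,0.082,0,0,0,0,-0.064,0.112,0,0,0,0,-0.074,0.143,0,0,0]}}

```text
time_s: 13.22
tool_pos: [0.4791, 0.0396, 0.1264]
tool_rot: [0.704, 0.71, 0.003, 0.003]
contact_force: [3.9, 0.3, 9.6]
finger_gap: 0.0118
grasp_force: 73.7
```

Run:
```python
from h import *
s=arm.get_state();print(s["time_s"],s["tool_pos"],s["contact_force"],s["wrist_torque"],s["finger_gap"])
a=[cv2.resize(arm.get_image(n)[y:y+h,x:x+w,::-1],(400,440),interpolation=cv2.INTER_CUBIC) for n,x,y,w,h in(("top",225,170,120,132),("side",205,190,160,176))]
cv2.imwrite("pics/p7.png",np.hstack(a))
```

```text
13.225 [0.47909927 0.03960159 0.12635914] [3.8634155  0.29472614 9.58720389] [ 0.05310945 -1.25998684 -0.02083549] 0.011770048996750642
```

View pics/p7.png

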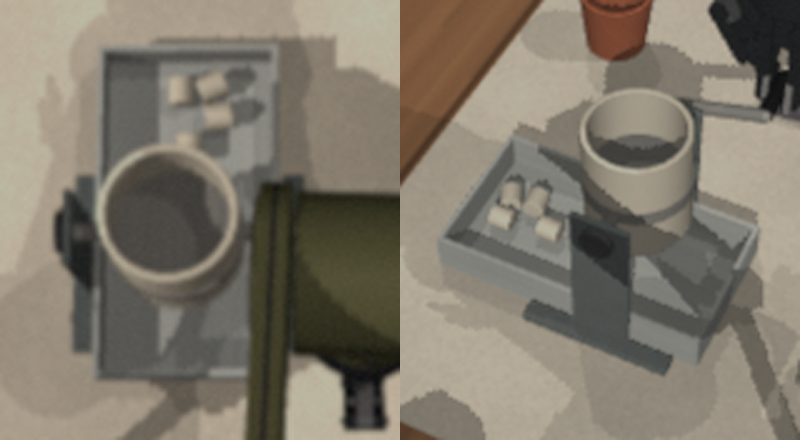

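The picture shows the jar upright with four pieces visible in the tray. The jar interior looks plain but lies in shadow, and the area behind the jar is hidden. I'll compare the interior contrast with the start picture, where all five pieces were inside.

Run:
```python
from h import *
n={k:arm.get_image(k)[:,:,::-1].copy() for k in("top","side")}
for k in n: cv2.imwrite(f"pics/{k}8.png",n[k])
s={k:cv2.imread(f"pics/{k}0.png") for k in("top","side")}
def show(im,x0,y0,x1,y1):
    g=im[y0:y1,x0:x1].max(2).astype(int)
    for r in g: print(" ".join("%3d"%v for v in r))
print("top start");show(s["top"],260,220,292,252)
print("top now");show(n["top"],260,220,292,252)
```

```text
top start
151 161 147 125 104  92  85  75  69  69  67  70  70  67  69  68  67  69  73  76  86  96 108 114 118 124 134 149 157 160 149 138
164 151 121  95  86  85  81  74  67  68  70  67  64  66  66  64  66  64  64  66  70  75  90 100 114 117 123 132 146 160 158 147
152 124  95  85  86  84  83  71  68  65  65  64  63  62  60  62  59  62  58  62  61  62  68  76  89 103 119 126 134 150 160 157
124  98  86  84  86  86  80  73  66  63  63  60  61  61  59  61  61  61  62  61  60  56  58  60  67  83 105 120 127 136 152 160
 99  87  83  83  84  82  77  66  61  61  59  61  56  59  61  59  61  61  63  62  60  62  60  58  62  74  96 108 118 130 137 152
 87  85  84  83  83  80  73  63  60  61  60  59  58  60  59  61  61  61  62  60  57  61  61  58  64  74  91 101 106 122 130 145
 84  82  84  84  80  79  73  63  60  58  61  61  61  59  62  61  63  60  62  62  62  59  60  58  61  72  94  99 101 105 115 136
 83  85  82  81  79  77  73  62  63  57  58  58  57  59  59  61  60  61  62  59  58  61  60  59  61  72  93  96  96  97 103 123
 86  84  80  77  75  77  73  65  62  60  61  60  59  58  61  60  6
[... 6409 characters left out ...]
  76  77  78  76  76  74  73  66  65  67  83 114 151 164 151
167 144 112  87  76  78  75  75  75  76  77  76  76  76  76  77  77  76  76  79  77  73  75  71  66  68  85 118 149 162 146 118
166 168 146 114  88  78  75  77  76  74  76  76  74  75  77  78  76  78  79  78  76  75  75  74  79  97 123 152 163 144 112  87
150 170 168 151 128 104  86  77  73  76  77  78  75  76  76  77  75  77  76  77  75  76  81  94 119 144 161 162 145 113  85  77
123 153 168 170 162 146 125 104  93  82  79  79  74  75  75  78  73  75  79  83  87 100 113 129 154 168 163 142 112  83  74  76
103 126 148 160 166 168 160 147 134 120 106  99  92  89  92  89  91  94  98 113 126 144 155 158 163 150 130 105  84  76  77  76
```

The interior alone doesn't settle the count. I'll press the crank gently onto its stop, release, move clear and look again.

Call:
{"name": "send_rows", "arguments": {"steps": [0,-0.005,0.01,0,0,0,0,-0.005,0.02,0,0,0,0,-0.005,0.02,0,0,0]}}

```text
time_s: 13.8
tool_pos: [0.4782, 0.0396, 0.123]
tool_rot: [0.704, 0.71, 0.003, 0.002]
contact_force: [5.9, 0.6, 7.4]
finger_gap: 0.0119
grasp_force: 75.0
```

Call:
{"name": "send_rows", "arguments": {"steps": [0,0,0,0,0,0,0,0,0,0,0,0,0,0,0,0,0,0], "claw": 0.6}}

```text
time_s: 14.18
tool_pos: [0.4745, 0.0396, 0.1192]
tool_rot: [0.704, 0.71, -0.001, -0.001]
contact_force: [0.0, -0.1, 0.0]
finger_gap: 0.0512
grasp_force: 0.0
```

Call:
{"name": "send_rows", "arguments": {"steps": [0,0,-0.15,0,0,0,0,0,-0.35,0,0,0,-0.2,0,-0.5,0,0,0,-0.5,0,-0.5,0,0,0,-0.8,0,-0.5,0,0,0]}}

```text
time_s: 14.8
tool_pos: [0.4766, -0.1218, 0.2206]
tool_rot: [0.704, 0.71, 0.0, 0.0]
contact_force: [1.2, -0.2, -0.1]
finger_gap: 0.0513
grasp_force: 0.0
```

Call:
{"name": "send_rows", "arguments": {"steps": [-0.3,0,0,0,0,0,-0.5,0,0,0,0,0]}}

```text
time_s: 15.05
tool_pos: [0.4768, -0.2227, 0.2197]
tool_rot: [0.705, 0.709, -0.0, -0.001]
contact_force: [0.5, 0.9, 0.1]
finger_gap: 0.0515
grasp_force: 0.0
```

Run:
```python
from h import *
s=arm.get_state();print(s["time_s"],s["tool_pos"],phi(s),s["contact_force"],s["finger_gap"])
n={k:arm.get_image(k)[:,:,::-1].copy() for k in("top","side")}
for k in n: cv2.imwrite(f"pics/{k}9.png",n[k])
o={k:cv2.imread(f"pics/{k}0.png") for k in n}
# jar/crank pose check: residual shift of rim and peg vs start
for k,boxes in(("top",dict(rim=(252,210,300,262),peg=(312,262,345,280))),("side",dict(rim=(272,220,328,265),peg=(345,212,365,240)))):
    for b,(x0,y0,x1,y1) in boxes.items():
        a=o[k][y0:y1,x0:x1].max(2).astype(np.float32);c=n[k][y0:y1,x0:x1].max(2).astype(np.float32)
        print(k,b,np.round(cv2.phaseCorrelate(a,c,cv2.createHanningWindow(a.shape[::-1],5)),3))
a=[cv2.resize(n[k][y:y+h,x:x+w],(400,440),interpolation=cv2.INTER_CUBIC) for k,x,y,w,h in(("top",235,175,90,99),("side",215,220,140,154))]
cv2.imwrite("pics/p9.png",np.hstack(a))
```

```text
15.05 [ 0.47679728 -0.22265166  0.21966647] 1.5767495856776759 [0.48103651 0.94316638 0.05943533] 0.05145775316977338Traceback (most recent call last):
  File "<stdin>", line 10, in <module>
    return _wrapfunc(a, 'round', decimals=decimals, out=out)
    return _wrapit(obj, method, *args, **kwds)
    conv = _array_converter(obj)
ValueError: setting an array element with a sequence. The requested array has an inhomogeneous shape after 1 dimensions. The detected shape was (2,) + inhomogeneous part.
```

Run:
```python
from h import *
n={k:cv2.imread(f"pics/{k}9.png") for k in("top","side")}
o={k:cv2.imread(f"pics/{k}0.png") for k in n}
for k,boxes in(("top",dict(rim=(252,210,300,262),peg=(312,262,345,280))),("side",dict(rim=(272,220,328,265),peg=(345,212,365,240)))):
    for b,(x0,y0,x1,y1) in boxes.items():
        a=o[k][y0:y1,x0:x1].max(2).astype(np.float32);c=n[k][y0:y1,x0:x1].max(2).astype(np.float32)
        print(k,b,cv2.phaseCorrelate(a,c,cv2.createHanningWindow(a.shape[::-1],5)))
for k,(x0,y0,x1,y1) in(("top",(250,180,312,288)),("side",(220,235,352,340))):
    a,c=o[k][y0:y1,x0:x1].astype(int),n[k][y0:y1,x0:x1].astype(int)
    d=np.abs(a-c).max(2); warm=c[:,:,2]-c[:,:,0]; m=((d>14)).astype(np.uint8)
    kk,l,st,ce=cv2.connectedComponentsWithStats(m)
    print(k)
    for i in range(1,kk):
        if st[i,4]>8: q=l==i; print(st[i,:4]+[x0,y0,0,0],st[i,4],"new-old",(c.max(2)-a.max(2))[q].mean().round(0),"warm",warm[q].mean().round(0),"was",(a[:,:,2]-a[:,:,0])[q].mean().round(0))
```

```text
top rim ((-0.01975408548366886, -0.03788714624946721), 0.8568523327509562)
top peg ((0.1259672476424143, 0.05426287311164302), 0.8649308563750467)
side rim ((0.06998699623875027, 0.5079850285129552), 0.9150047630733914)
side peg ((0.003006070582324938, 0.0029918961894281892), 0.9340493434667587)
top
[250 180  36  24] 183 new-old 17.0 warm 26.0 was 23.0
[284 180  22   2] 30 new-old 16.0 warm 30.0 was 28.0
[255 190  49  54] 796 new-old 7.0 warm 18.0 was 12.0
[300 191   6   8] 12 new-old 15.0 warm 8.0 was 7.0
[250 201   5   7] 13 new-old 15.0 warm 24.0 was 22.0
[251 208   4  11] 16 new-old 15.0 warm 22.0 was 20.0
[296 209   5   4] 9 new-old 15.0 warm 9.0 was 8.0
[255 236  10  16] 30 new-old 16.0 warm 22.0 was 20.0
[278 246  27  27] 365 new-old 26.0 warm 6.0 was 4.0
[282 249   7   5] 11 new-old 16.0 warm 29.0 was 26.0
[271 254  41  34] 430 new-old 27.0 warm 15.0 was 12.0
side
[220 235  45  17] 514 new-old -16.0 warm 23.0 was 26.0
[278 235  12  14] 91 new-old 19.0 warm 19.0 was 17.0
[324 236  17  33] 279 new-old 22.0 warm 26.0 was 22.0
[220 256   4  20] 50 new-old 22.0 warm 27.0 was 23.0
[240 260  33  28] 420 new-old 4.0 warm 17.0 was 6.0
[312 271  40  69] 1051 new-old 10.0 warm 18.0 was 17.0
[312 284  20  24] 254 new-old 19.0 warm 4.0 was 3.0
[240 310  13   4] 28 new-old -16.0 warm 21.0 was 24.0
[304 315  12   7] 32 new-old -15.0 warm 3.0 was 4.0
[231 322  74  18] 714 new-old -16.0 warm 23.0 was 26.0
```

Run:
```python
from h import *
for k,(x0,y0,x1,y1) in(("top",(252,184,310,288)),("side",(228,245,350,325))):
    c=cv2.imread(f"pics/{k}9.png").astype(int); w=c[:,:,2]-c[:,:,0]; w=w*100//(c.max(2)+1)
    print(k,x0)
    for v in range(y0,y1,1 if k=="side" else 1): print(v,"".join(" .:-=+*#%@"[min(9,max(0,w[v,u])//3)] for u in range(x0,x1)))
```

```text
top 252
184 ++=-----::::::::::::::::::::::::::::::::::::::::::::::::-+
185 *+=:.:::::::::..:::.::::::::.:::....::::.:::.::.:..:::.:-+
186 *+-:.:..::..:.:.:::.::::..:::...:..:.::::::..:::.:.:..::-+
187 ++-:. ..::.....::.::.:...::::...:..:..:::::::::.:..:.:::-+
188 ++=:.:::::......::..::.::.::::..:::..:::::..:.:..:::::::-+
189 *+-:..::..:.:::.....:::::.:.:.:::.:::::::::.::.:::.::.::-+
190 ++-:.:..:.....:......::.:::....:::.::-::.:::::...::...::-+
191 *+-::::.:......:....::.:.::::::::::--+=-:::.:..:...:.:::-+
192 *+-:.:..:.:.......::.:::--==--:::-=++**=-:...:......::::-+
193 *+-:.::.:.....::::.::::-=+++++=-=++****+=:::.:......:.::-+
194 ++-:................::-=+++*++*+++*****++-.:.:.:.:....::-+
195 *+-:..:.:.::........::-++++***+=+*******+-.::..:...:.:::-+
196 *+-:. ..:.:..........:-+++****+=++******+=:..:...:.:...:=+
197 *=-::.:.:::.:......:.::+++****+==+******+=..:.:.:....:::=+
198 *+-:.:.........:.....:-=++*****=-++****==::::::..:.....:=+
199 *+-:.::.:::....:..:::.-=++****+=-=+**+==::...:..::....::=+
200 *+-:::.:....::...:...::=+++***+-:-+++====-::.:...:..:..:=*
201 *=-:::...........
[... 14928 characters left out ...]
            ..................  .  .... .. ... :=+==+==+=+++===++
320 +++++++++++=+++=++++=++====++++==--.                                .............. ... . ... ..  ... ...===+=+====+++==+++
321 ++==+++=+++=++===++==+++==+=====++==-.                               ................... ... .......   :=====+=+========++
322 =====+++=++=++=++++++++++===+=++==++==-:                             ....................... .......  .-===++++==+=+++==++
323 ++===+++++++++=++++=++++++++=++=+++=++===-.                          ............................  . .:==+=++++++=+++++=++
324 +++++=+++++++++++++++++++++=+++=+++++++++==:.                       ............................  ....====+=+=+++=+=====+=
```

Run:
```python
from h import *
n={k:cv2.imread(f"pics/{k}9.png").astype(int) for k in("top","side")}
yaw=.008;R=np.array([[np.cos(yaw),-np.sin(yaw)],[np.sin(yaw),np.cos(yaw)]])
def hid(k,X):
    # true if all of the piece-top outline falls on jar / upright pixels (warm => jar, very dark neutral => upright)
    H=0
    for dx,dy in((0,0),(6,0),(-6,0),(0,6),(0,-6)):
        u,v=proj(k,X+np.array([dx,dy,0])/1000).round().astype(int);c=n[k][v,u];w=(c[2]-c[0])*100//(c.max()+1)
        if k=="side": ok=(278<=u<=325 and v<=292) or (272<=u<=297 and 275<=v)
        else: ok=(u-275.3)**2+(v-235)**2<21.5**2 or (u-275.5)**2+(v-243)**2<20**2
        H+=ok
    return H
for x in range(140,-80,-10):
    print("%4d"%x,"".join("%d%d "%(hid("top",np.r_[[.548,.1587]+R@np.array([x,y])/1000,.02]),hid("side",np.r_[[.548,.1587]+R@np.array([x,y])/1000,.02])) for y in range(50,-51,-10)))
```

```text
140 00 00 00 00 00 00 00 00 00 00 00 
 130 00 00 00 00 00 00 00 00 00 00 00 
 120 00 00 00 00 00 00 00 00 00 00 00 
 110 00 00 00 00 00 00 00 00 00 00 00 
 100 00 00 00 00 00 00 00 00 00 00 00 
  90 00 00 00 10 10 00 00 00 00 00 00 
  80 00 20 40 40 40 40 30 00 00 00 01 
  70 30 50 50 50 50 50 52 32 01 02 04 
  60 50 50 50 50 52 54 55 55 24 05 05 
  50 50 50 52 54 55 55 55 55 45 15 05 
  40 52 54 55 55 55 55 55 55 55 15 05 
  30 55 55 55 55 55 55 55 55 55 15 05 
  20 55 55 55 55 55 55 55 55 55 15 05 
  10 55 55 55 55 55 55 55 55 45 15 05 
   0 55 55 55 55 53 54 55 55 35 05 05 
 -10 45 55 53 52 50 51 55 55 25 05 05 
 -20 23 51 50 50 50 50 53 35 05 05 05 
 -30 00 20 30 40 40 40 21 05 05 05 05 
 -40 00 00 00 10 10 10 00 03 05 04 03 
 -50 00 00 00 00 00 00 00 02 02 01 00 
 -60 00 00 00 00 00 00 00 00 00 00 00 
 -70 00 00 00 00 00 00 00 00 00 00 00
```

Run:
```python
from h import *
n={k:cv2.imread(f"pics/{k}9.png").astype(int) for k in("top","side")}
p={k:cv2.imread(f"pics/{k}.png").astype(int) for k in("p5","p6","p7")}
def warm(c): return (c[2]-c[0])*100//(c.max()+1)
def seen(X):
    out=""
    for k,im in p.items():
        for v,(x0,y0,s,off) in dict(top=(225,170,400/120,0),side=(205,190,2.5,400)).items():
            u,w=proj(v,X); a=int((u-x0+.5)*s-.5); b=int((w-y0+.5)*s-.5)
            if 0<=a<400 and 0<=b<440:
                c=im[b,a+off]; m=c.max()
                if warm(c)<9 and m>95: out+=k[1]+v[0]+" "     # grey tray seen => no piece top there
    return out
for x in range(80,-41,-10):
    for y in range(50,-51,-10):
        print("%-6s"%("." if seen(np.r_[[.548,.1587]+np.array([x,y])/1000,.02]) else "H"),end="")
    print(x)
```

```text
.     .     .     .     H     H     .     .     .     .     .     80
.     .     .     .     H     H     .     .     .     .     .     70
.     .     .     .     .     H     H     .     H     .     H     60
.     .     .     .     H     H     H     H     H     .     H     50
.     H     H     H     H     H     H     H     H     .     H     40
H     H     H     H     H     H     H     H     H     H     H     30
H     H     H     H     H     H     H     H     H     H     H     20
H     H     H     H     H     H     H     .     H     H     H     10
H     H     H     H     H     .     .     .     H     .     .     0
H     H     H     .     .     .     .     .     .     .     .     -10
H     .     .     .     .     .     .     .     .     .     H     -20
.     .     .     .     .     .     .     .     .     .     H     -30
.     .     .     .     .     .     .     .     .     .     H     -40
```

The peg is back within 0.1 px of its start position in both views, so the jar is upright. Four pieces are visible in the tray, and the fifth can only be in the strip under the jar that neither camera sees. Before gripping the lid I'll measure where the fingertips stand relative to the reported TCP.

Run:
```python
from h import *
n={k:cv2.imread(f"pics/{k}9.png") for k in("top","side")};o={k:cv2.imread(f"pics/{k}0.png") for k in n}
d=cv2.absdiff(n["side"],o["side"]).max(2); g=n["side"].max(2)
u,v=proj("side",np.array([.4768,-.2227,.2197])).round().astype(int);print("tcp px",u,v)
for r in range(v-25,v+26): print(r,"".join(("#" if g[r,c]<60 else "+") if d[r,c]>28 else ("o" if g[r,c]<60 else ".") for c in range(u-35,u+36)))
def yplane(k,p,y):
    a,b=ray(k,p);return a+b*(y-a[1])/b[1]
for k in("top0","top9"):
    c=cv2.medianBlur(cv2.imread(f"pics/{k}.png"),3).max(2)[218:256,257:296]; print(k)
    for r in c: print("".join(" .,:;-=+*ox#%@"[min(13,max(0,(int(t)-52)//4))] for t in r))
```

```text
tcp px 403 125
100 ++++...++++++.+#################...............###########o.......#####
101 ++++.....++++++################o................###########......+#####
102 ++++.....+.++++++++############o................###########......######
103 +++++....++++..+++++##########oo.+.+..+.........+##########......######
104 +++++....+++..+++++++##########o+.+...+..........###########....######.
105 ++++++...+++.+++++++++########...+.++.++.........###########...#######.
106 ++++++...+.+.+++++++++########......++++..........###################..
107 +++++++++++.++++++++++###++###.....+++++..........+##################..
108 ++++++++...+.....+++++##+++o##....++.+++..........+#################...
109 +++++++++............+##+++###+....+.++............#################...
110 .+++++++.++..........+##+++###+....+++++...........################....
111 .....++++++..........+##++.###+......++............+##############+....
112 .........+++.........+##+++##+....+++++............+##############.....
113 .......+.+++.........+#.++###++....++++............##############+.....
114 .......+++++.....
[... 5140 characters left out ...]
==++=-;;;;;-*%@@@@@@
@+===================++==-;;;;;=x%@@@@@
@*=================+=+====;;;;;;+#@@@@@
@x=================+++====;;;;;;-+%@@@@
@@=================++++===;;;;;;;+%@@@#
@@x================++++===-;;;;;;+@@@@*
@@@*==============+=======-;;;;;-%@@@%+
@@@%+=============++======-;;;;-x@@@@*=
@@@@x+===========+++======-;;;-x@@@@x+=
@@@@@x+++========+++=+====-;;;x@@@@@+=-
%@@@@@#++========++==++===--;x@@@@@*=--
o@@@@@@@o+===========++====+#@@@@@*==--
o#@@@@@@@#*==========++==o%@@@@@@*==---
ox%@@@@@@@@%x*+=====++oo%@@@@@@@*==-;;-
oxx%@@@@@@@@@@@######@@@@@@@@@@*==-;;-+
oxxx%@@@@@@@@@@@@@@@@@@@@@@@@o++==;;;=o
oxxxx#@@@@@@@@@@@@@@@@@@@@@x+=====;;=o#
oxxxox#@@@@@@@@@@@@@@@@@%o*+=====--=*#@
```

Measured fingertips, part-open, are at roughly (406,123) px, about 10 mm behind the reported TCP. That fits what happened at the peg. I'll approach the lid bar with a small opening and go down in guarded steps.

Run:
```python
from h import *
s=arm.get_state();p=s["tool_pos"];f=phi(s);print(p,f)
A=np.r_[p,f];B=np.array([.5174,-.1942,.10,2.62]);P=[A+(B-A)*k/8 for k in range(9)]
rows(P[0][:3],P[0][3],P[1:5]);rows(P[4][:3],P[4][3],P[5:])
```

```text
[ 0.47684571 -0.22352238  0.21957666] 1.5739191034038837
[0.018,0.025,0.075,0,0,-0.0416,0.036,0.051,0.149,0,0,-0.0832,0.055,0.076,0.224,0,0,-0.1249,0.073,0.102,0.299,0,0,-0.1665]
[0.003,0.031,0.075,0,0,-0.0416,0.006,0.062,0.149,0,0,-0.0832,0.009,0.093,0.224,0,0,-0.1249,0.012,0.124,0.299,0,0,-0.1665]
```

Call:
{"name": "send_rows", "arguments": {"steps": [0.018,0.025,0.075,0,0,-0.0416,0.036,0.051,0.149,0,0,-0.0832,0.055,0.076,0.224,0,0,-0.125,0.073,0.102,0.3,0,0,-0.1665], "claw": 0.42}}

```text
time_s: 15.65
tool_pos: [0.4977, -0.2044, 0.1593]
tool_rot: [0.495, 0.869, 0.0, -0.001]
contact_force: [0.5, -0.4, -0.7]
finger_gap: 0.036
grasp_force: 0.0
```

Call:
{"name": "send_rows", "arguments": {"steps": [0.003,0.031,0.075,0,0,-0.0416,0.006,0.062,0.149,0,0,-0.0832,0.009,0.093,0.224,0,0,-0.125,0.012,0.124,0.3,0,0,-0.1665,0.012,0.124,0.3,0,0,-0.1665]}}

```text
time_s: 16.27
tool_pos: [0.5169, -0.1894, 0.0984]
tool_rot: [0.256, 0.967, 0.001, -0.002]
contact_force: [-1.0, -0.2, -0.2]
finger_gap: 0.0358
grasp_force: 0.0
```

Run:
```python
from h import *
s=arm.get_state();p=s["tool_pos"];f=phi(s);print(s["time_s"],p,f,s["finger_gap"],s["contact_force"],s["joint_positions"])
rows(p,f,[(.5174,-.1942,.1,2.62),(.5174,-.1942,.05,2.62),(.5174,-.1942,.04,2.62)])
```

```text
16.275 [ 0.51686884 -0.18938635  0.09840716] 2.624489448905597 0.035767109448087996 [-1.00596289 -0.15963444 -0.18934177] [-4.48870968e-01  2.43579757e-02  1.98170469e+00  2.72037422e-04
  1.13989658e+00 -1.50267826e+00]
[-0.014,-0.02,-0.008,0,0,0.0014,-0.014,-0.02,0.242,0,0,0.0014,-0.014,-0.02,0.292,0,0,0.0014]
```

Call:
{"name": "send_rows", "arguments": {"steps": [-0.014,-0.02,0.08,0,0,0.0015,-0.014,-0.02,0.16,0,0,0.0015,-0.014,-0.02,0.24,0,0,0.0015,-0.014,-0.02,0.28,0,0,0.0015]}}

```text
time_s: 16.77
tool_pos: [0.5175, -0.1956, 0.0424]
tool_rot: [0.258, 0.966, 0.0, -0.001]
contact_force: [-0.0, -0.7, 0.0]
finger_gap: 0.0361
grasp_force: 0.0
```

Run:
```python
from h import *
s=arm.get_state();p=s["tool_pos"];print(s["time_s"],p,phi(s),s["finger_gap"],s["contact_force"])
n=arm.get_image("side")[:,:,::-1].copy();cv2.imwrite("pics/sideL.png",n);o=cv2.imread("pics/side0.png")
cv2.imwrite("pics/topL.png",arm.get_image("top")[:,:,::-1])
d=cv2.absdiff(n,o).max(2); g=n.max(2)
u,v=proj("side",p).round().astype(int);print("tcp px",u,v,"bar balance",proj("side",np.array([.5174,-.1942,.028])))
for r in range(v-20,v+30): print(r,"".join(("#" if g[r,c]<60 else "+") if d[r,c]>28 else ("o" if g[r,c]<70 else ".") for c in range(u-40,u+45)))
```

```text
16.775 [ 0.51753321 -0.1955628   0.04242821] 2.6195509288596988 0.0360697941497494 [-0.01564238 -0.70988707  0.03107682]
tcp px 373 186 bar balance [371.89562701 190.48277304]
166 .....................+########################++#############++......................
167 ......................##########+############++++########+++++.......................
168 ....................ooooo####################++++########+...........................
169 ...............oooooooooooooo################++##########+...........................
170 .............ooooooooooooo#ooooo####+#######+++#########+............................
171 ............oooooooooooooo#ooooooo##.+######+++########++............................
172 ..........ooooooooooooooo##oooooooo#.+####+++++#####++#+.............................
173 .........oooooooooooooooo####oooooooo#####++++######+++..............................
174 .........oooooooooooooooo#oooooooooooo###+++++######+++..............................
175 ........oooooooooooooooooooooooooooooo###..+++######+++..............................
176 .......ooooooooooooo
[... 2875 characters left out ...]
........................................ooooooooo.....................
209 .......................................................ooooooooooo...................
210 ........................................................oooooooooo...................
211 ..........................................................oooooooooo.................
212 ...........................................................oooooooooo................
213 ............................................................oooooooooo...............
214 .............................................................oooooooooo..............
215 ..............................................................oooooooooo.............
```

Call:
{"name": "send_rows", "arguments": {"steps": [0,0.005,0.04,0,0,0,0,0.005,0.08,0,0,0,0,0.005,0.08,0,0,0]}}

```text
time_s: 17.25
tool_pos: [0.5185, -0.1948, 0.0275]
tool_rot: [0.258, 0.966, 0.0, -0.001]
contact_force: [0.3, -0.3, -0.1]
finger_gap: 0.0359
grasp_force: 0.0
```

Call:
{"name": "send_rows", "arguments": {"steps": [0,0,0.02,0,0,0,0,0,0.02,0,0,0]}}

```text
time_s: 17.5
tool_pos: [0.5189, -0.195, 0.0241]
tool_rot: [0.258, 0.966, 0.0, -0.0]
contact_force: [-0.3, -0.3, -1.0]
finger_gap: 0.0362
grasp_force: 0.0
```

Call:
{"name": "send_rows", "arguments": {"steps": [0,0,0.015,0,0,0,0,0,0.02,0,0,0]}}

```text
time_s: 17.75
tool_pos: [0.519, -0.1951, 0.0202]
tool_rot: [0.258, 0.966, 0.0, -0.0]
contact_force: [0.5, -0.5, -0.4]
finger_gap: 0.0359
grasp_force: 0.0
```

Call:
{"name": "send_rows", "arguments": {"steps": [0,0,0.01,0,0,0,0,0,0.015,0,0,0]}}

```text
time_s: 18.0
tool_pos: [0.519, -0.195, 0.0171]
tool_rot: [0.258, 0.966, 0.0, -0.0]
contact_force: [-0.1, 0.9, -0.6]
finger_gap: 0.0359
grasp_force: 0.0
```

Run:
```python
from h import *
s=arm.get_state();p=s["tool_pos"];print(s["time_s"],p,phi(s),s["finger_gap"],s["contact_force"])
n=arm.get_image("side")[:,:,::-1].copy();o=cv2.imread("pics/side0.png")
d=cv2.absdiff(n,o).max(2); g=n.max(2)
u,v=373,186
for r in range(v-10,v+20): print(r,"".join(("#" if g[r,c]<60 else "+") if d[r,c]>22 else ("o" if g[r,c]<70 else ".") for c in range(u-30,u+25)))
```

```text
18.0 [ 0.51895794 -0.19503012  0.01714436] 2.6200019810086443 0.03591301565851681 [-0.05423025  0.86167475 -0.64154297]
176 ooooooooooo#######oooo###########++++########+.........
177 ooooooooooo#########oo###########++##########+.........
178 oooooooooooo##########o#oo##o####++#########+..........
179 oooooooooooo####o###o##ooo######+++########++..........
180 oooooooooooo####oo##o###ooo###o++++#####++++...........
181 ooooooooooooo#ooooo#####oo####.++++######++............
182 ooooooooooooooooooo#######o##o.+++#######++............
183 ooooooooooooooooooooo#####oooo..++######+++............
184 oooooooooooooooo#ooooo####o#oo..++######+++............
185 ooooooooooooooooo#ooooo#####oo..++######+++............
186 oooooooooooooooooooooooo####oo..++######+++............
187 .oooooooooooooooooooooooo#o.ooo..+######++.............
188 ..oooooooooooooooooooooooo.++ooo.++#####++.............
189 ....oooooooooooooooo##oooo++.oooo.++###++..............
190 ......ooooooooooooo######+++oooooo.++##++..............
191 ........ooooooooooo######.++ooooooo.++++...............
192 ...................######+++ooooooooo.+................
193 ...................+#####++.oooooooooo.................
194 ....................+####++++oooooooooo................
195 .....................+###++++.oooooooooo...............
196 ......................+#+++++..oooooooooo..............
197 ..........+++..........+++++....oooooooooo.............
198 .............+..........+.........ooooooooo............
199 ...................................ooooooooo...........
200 ...............+....................oooooooooo.........
201 ................+....................oooooooooo........
202 .................+....................oooooooooo.......
203 ..................+....................oooooooooo......
204 .................++.....................oooooooooo.....
205 ++++++++++..++.++++......................ooooooooooo...
```

Call:
{"name": "send_rows", "arguments": {"steps": [0,0,0.01,0,0,0,0,0,0.015,0,0,0]}}

```text
time_s: 18.3
tool_pos: [0.519, -0.1951, 0.0142]
tool_rot: [0.258, 0.966, 0.0, -0.0]
contact_force: [0.6, -0.5, 0.4]
finger_gap: 0.0361
grasp_force: 0.0
```

Run:
```python
from h import *
s=arm.get_state();p=s["tool_pos"];print(s["time_s"],p,s["contact_force"])
e=np.array([.498,.867]);b=np.array([-.867,.498])
for z in(0,.01,.02):
    print(z,[proj("side",np.r_[np.array([.519,-.195])+e*k+b*w,z]).round(1).tolist() for k in(.018,.028) for w in(-.011,.011)])
```

```text
18.3 [ 0.51899698 -0.19505495  0.01417523] [ 0.63870759 -0.49686699  0.41170074]
0 [[361.9, 198.5], [367.4, 203.6], [358.7, 200.0], [364.3, 205.2]]
0.01 [[362.2, 195.6], [367.8, 200.8], [359.1, 197.2], [364.6, 202.3]]
0.02 [[362.6, 192.7], [368.2, 197.8], [359.4, 194.2], [365.0, 199.4]]
```

Call:
{"name": "send_rows", "arguments": {"steps": [0,0,0.01,0,0,0,0,0,0.015,0,0,0]}}

```text
time_s: 18.55
tool_pos: [0.519, -0.195, 0.0111]
tool_rot: [0.258, 0.966, 0.0, -0.0]
contact_force: [-0.6, 0.4, 0.4]
finger_gap: 0.0361
grasp_force: 0.0
```

Call:
{"name": "send_rows", "arguments": {"steps": [0,0,0.01,0,0,0,0,0,0.02,0,0,0]}}

```text
time_s: 18.8
tool_pos: [0.519, -0.1951, 0.0072]
tool_rot: [0.258, 0.966, -0.0, 0.0]
contact_force: [0.6, -0.1, 0.2]
finger_gap: 0.0362
grasp_force: 0.0
```

Call:
{"name": "send_rows", "arguments": {"steps": [0.009,0,0,0,0,0,0.009,0,0,0,0,0]}}

```text
time_s: 19.05
tool_pos: [0.5173, -0.1941, 0.0073]
tool_rot: [0.258, 0.966, 0.0, -0.0]
contact_force: [0.4, -1.4, -0.0]
finger_gap: 0.0362
grasp_force: 0.0
```

Call:
{"name": "send_rows", "arguments": {"steps": [0,0,0,0,0,0,0,0,0,0,0,0,0,0,0,0,0,0,0,0,0,0,0,0], "claw": 0}}

```text
time_s: 19.55
tool_pos: [0.5176, -0.1944, 0.0076]
tool_rot: [0.258, 0.966, -0.0, 0.0]
contact_force: [-2.0, 0.1, 3.8]
finger_gap: 0.0126
grasp_force: 60.4
```

Run:
```python
from h import *
s=arm.get_state();p=s["tool_pos"];print(s["time_s"],p,phi(s),s["tool_rot"],s["finger_gap"],s["grasp_force"],s["contact_force"],s["wrist_torque"])
```

```text
19.55 [ 0.5175982  -0.19439476  0.00762166] 2.620046547080555 [ 2.57827541e-01  9.66190934e-01 -1.43000279e-04  1.36727236e-04] 0.012596421087967397 60.374836921691895 [-1.95761403  0.09658758  3.81966216] [-0.11723604  0.28130393  0.01082787]
```

Call:
{"name": "send_rows", "arguments": {"steps": [0,0,-0.03,0,0,0,0,0,-0.1,0,0,0,0,0,-0.2,0,0,0,0,0,-0.25,0,0,0,0,0,-0.25,0,0,0]}}

```text
time_s: 20.18
tool_pos: [0.5186, -0.1947, 0.0592]
tool_rot: [0.258, 0.966, -0.0, 0.002]
contact_force: [0.6, 0.1, -5.5]
finger_gap: 0.0133
grasp_force: 59.5
```

Run:
```python
from h import *
s=arm.get_state();p=s["tool_pos"];print(s["time_s"],p,phi(s),s["tool_rot"],s["finger_gap"],s["grasp_force"],s["contact_force"],s["wrist_torque"])
for k in("top","side"):
    n=arm.get_image(k)[:,:,::-1].copy();cv2.imwrite(f"pics/{k}M.png",n)
n=cv2.imread("pics/sideM.png");g=n.max(2)
for r in range(140,225): print(r,"".join("#" if g[r,c]<62 else "." for c in range(325,430)))
```

```text
20.175 [ 0.51861327 -0.19468408  0.05921512] 2.620014747661312 [ 2.57842529e-01  9.66185433e-01 -3.06270453e-04  1.68696210e-03] 0.013324111519331565 59.463656544685364 [ 0.60747855  0.14499382 -5.54717607] [0.02125243 0.01973474 0.03437696]
140 .........................................################################................................
141 .........................................#################################...............................
142 ..........................................##################################.............................
143 ..........................................####################################...........................
144 ..........................................#####################################..........................
145 ..........................................####################################...........................
146 .........................................#####################################...........................
147 .........................................####################################.......
[... 7791 characters left out ...]
........................................
219 .................................###.....................................................................
220 ...............................######....................................................................
221 ...............................#######...................................................................
222 ..............................########...................................................................
223 ..............................#######....................................................................
224 ..............................#######....................................................................
```

The lid is lifted with the wrist moment near zero (about 0.02 N m), so it is balanced. I'll raise it fully and carry it over the jar.

Call:
{"name": "send_rows", "arguments": {"steps": [0,0,-0.12,0,0,0,0,0,-0.32,0,0,0,0,0,-0.54,0,0,0,0,0,-0.76,0,0,0,0,0,-0.88,0,0,0]}}

```text
time_s: 20.9
tool_pos: [0.518, -0.1944, 0.2355]
tool_rot: [0.258, 0.966, -0.0, 0.001]
contact_force: [0.9, -0.1, -4.8]
finger_gap: 0.0129
grasp_force: 59.5
```

Call:
{"name": "send_rows", "arguments": {"steps": [0.04,0.06,0,0,0,0,0.11,0.16,0,0,0,0,0.18,0.27,0,0,0,0,0.26,0.38,0,0,0,0,0.34,0.5,0,0,0,0]}}

```text
time_s: 21.52
tool_pos: [0.5066, -0.0716, 0.23]
tool_rot: [0.258, 0.966, 0.0, -0.003]
contact_force: [0.1, -0.1, -4.8]
finger_gap: 0.013
grasp_force: 59.4
```

Call:
{"name": "send_rows", "arguments": {"steps": [0.08,0.12,0,0,0,0,0.16,0.24,0,0,0,0,0.24,0.36,0,0,0,0,0.32,0.48,0,0,0,0,0.4,0.6,0,0,0,0]}}

```text
time_s: 22.15
tool_pos: [0.4968, 0.072, 0.23]
tool_rot: [0.258, 0.966, -0.001, -0.002]
contact_force: [-0.3, -0.2, -5.1]
finger_gap: 0.0125
grasp_force: 59.4
```

Call:
{"name": "send_rows", "arguments": {"steps": [0.07,0.11,0,0,0,0,0.14,0.21,0,0,0,0,0.2,0.3,0,0,0,0,0.26,0.38,0,0,0,0,0.29,0.42,0,0,0,0]}}

```text
time_s: 22.78
tool_pos: [0.4885, 0.1731, 0.2304]
tool_rot: [0.257, 0.966, -0.001, -0.002]
contact_force: [-0.7, -1.1, -4.9]
finger_gap: 0.0127
grasp_force: 59.4
```

Run:
```python
from h import *
s=arm.get_state();p=s["tool_pos"];f=phi(s);print(s["time_s"],p,f,s["tool_rot"],s["finger_gap"],s["contact_force"],s["wrist_torque"])
rows(p,f,[(.4897,.1921,.2276,2.62)])
```

```text
22.775 [0.48845315 0.17311101 0.23043202] 2.6215596202496556 [ 0.2570958   0.96638306 -0.00101627 -0.0021191 ] 0.012676287115059016 [-0.73081006 -1.05464181 -4.94509458] [ 0.00818544 -0.03111348 -0.02367007]
[0.042,0.085,0.014,0,0,0.0005]
```

Call:
{"name": "send_rows", "arguments": {"steps": [0.02,0.04,0,0,0,0,0.042,0.085,0,0,0,0,0.042,0.085,0,0,0,0,0.042,0.085,0,0,0,0,0.042,0.085,0,0,0,0]}}

```text
time_s: 23.4
tool_pos: [0.4916, 0.1906, 0.2334]
tool_rot: [0.258, 0.966, -0.0, 0.0]
contact_force: [-0.0, -0.4, -4.0]
finger_gap: 0.0131
grasp_force: 59.4
```

Run:
```python
from h import *
s=arm.get_state();p=s["tool_pos"];f=phi(s);print(s["time_s"],p,f,s["tool_rot"],s["finger_gap"],s["contact_force"],s["wrist_torque"],s["joint_vel"].round(3))
rows(p,f,[(.4897,.1921,.2276,2.62)])
for k in("top","side"): cv2.imwrite(f"pics/{k}F.png",arm.get_image(k)[:,:,::-1])
t=cv2.imread("pics/topF.png")[150:310,230:350];q=cv2.imread("pics/sideF.png")[150:310,225:385]
cv2.imwrite("pics/pF.png",np.hstack([cv2.resize(t,(400,533),interpolation=2),cv2.resize(q,(400,400),interpolation=2) if 0 else cv2.copyMakeBorder(cv2.resize(q,(400,400),interpolation=2),0,133,0,0,0)]))
```

```text
23.4 [0.49163315 0.19060848 0.23340579] 2.619445852305357 [ 2.58117726e-01  9.66113468e-01 -2.43485811e-05  7.97295995e-05] 0.013090540476999875 [-0.04812849 -0.42397699 -4.0478716 ] [ 0.02834327  0.02058849 -0.02649691] [-0.002 -0.    -0.    -0.001  0.001  0.   ]
[0.012,0.002,0.029,0,0,-0.0002]
```

View pics/pF.png

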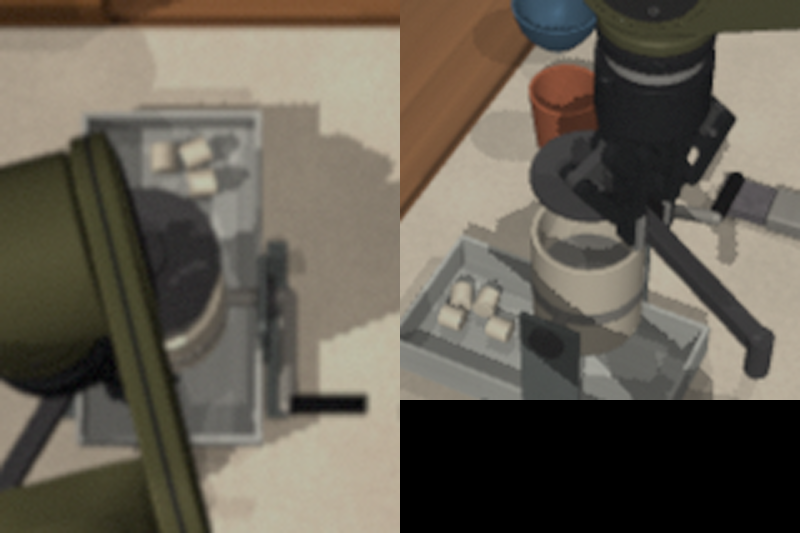

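The picture shows the lid level over the jar mouth, with the disc at top crop (180,262) and side crop (575,175). The peg is unmoved at top crop (330,404). I'll check the centring by fitting the visible flange arc in both views.

Run:
```python
from h import *
t=cv2.imread("pics/topF.png");s=cv2.imread("pics/sideF.png")
from scipy.optimize import least_squares
def arc_pts(im,c0,ang,rmin,rmax,thr):
    g=cv2.GaussianBlur(im,(3,3),0).max(2).astype(float);P=[]
    for a in np.deg2rad(ang):
        r=np.arange(rmin,rmax,.25);x=c0[0]+r*np.cos(a);y=c0[1]+r*np.sin(a)
        v=cv2.remap(g.astype(np.float32),x[None].astype(np.float32),y[None].astype(np.float32),1)[0]
        i=np.argmax(np.diff(v[::1])[:]) ; d=np.convolve(v,np.r_[np.ones(4),-np.ones(4)],"valid"); i=d.argmax()+3.5
        P.append((x[int(i)],y[int(i)]))
    return P
def fit(n,P,z):
    Q=np.array([plane(n,p,z)[:2] for p in P])
    f=least_squares(lambda c:np.linalg.norm(Q-c,axis=1)-.044,Q.mean(0)-[0,0],loss="soft_l1",f_scale=.001)
    return f.x.round(4),np.abs(f.fun).mean().round(4)
C0=np.array([.4916,.1906]);L=C0+[.0583,-.0334]; print("expected centre",L)
z=.2334-.0076+.020
ct=proj("top",np.r_[L,z]);cs=proj("side",np.r_[L,z]);print(ct,cs)
P=arc_pts(t,ct,range(-60,35,5),18,36,0);print("top",fit("top",P,z))
P=arc_pts(s,cs,range(170,265,5),12,34,0);print("side upper-left",fit("side",P,z),np.round(P[::4],1).tolist())
P=arc_pts(s,cs,range(100,160,5),10,34,0);print("side lower-left z-.008",fit("side",P,z-.008))
# level check: foot bottom expected at underside height
for tag,w in(("foot end",.2),("foot outer",.209)):
    print(tag,proj("side",np.r_[L+w*np.array([-.867,.498]),z-.020]).round(1))
g=s.max(2)
for r in range(270,306): print(r,"".join("#" if g[r,c]<62 else "." for c in range(350,385)))
```

```text
expected centre [0.5499 0.1572]
[273.00087133 227.96939163] [298.97070894 217.26175993]
top (array([0.5517, 0.1576]), np.float64(0.0014))
side upper-left (array([0.5558, 0.1336]), np.float64(0.0068)) [[276.6, 221.2], [277.8, 213.5], [278.8, 205.6], [287.9, 204.0], [289.7, 191.7]]
side lower-left z-.008 (array([0.5463, 0.1562]), np.float64(0.0002))
foot end [367.  297.9]
foot outer [370.4 301.6]
270 #########..........................
271 ##########.........................
272 ########.##........................
273 #####..............................
274 .#####..#..........................
275 ..#####....#.......................
276 ...####.#..........................
277 ...#######...##....................
278 ....######..#..#...................
279 .....######..#..#..................
280 ......#######.##.#.................
281 .......######.#..#..#..............
282 ........######..#..................
283 .........#######.......#...........
284 ..........#####.....###............
285 ...........#####.....#.#...........
286 ...........#####...####............
287 .............####.####.#...........
288 .............#########.#...........
289 ..............######.##............
290 ..............#########............
291 ..............#########............
292 ..............#########............
293 ..............#########............
294 .............##########............
295 .............##########............
296 .............#########.............
297 .............#########.............
298 ..............########.............
299 ..............#######..............
300 ................####...............
301 ...................................
302 ...................................
303 ...................................
304 ...................................
305 ...................................
```

Call:
{"name": "send_rows", "arguments": {"steps": [0.006,0.001,0.015,0,0,0,0.012,0.002,0.029,0,0,0,0.012,0.002,0.029,0,0,0,0.012,0.002,0.029,0,0,0,0.012,0.002,0.029,0,0,0]}}

```text
time_s: 24.12
tool_pos: [0.4897, 0.1925, 0.2277]
tool_rot: [0.258, 0.966, 0.0, 0.0]
contact_force: [0.4, 0.4, -3.9]
finger_gap: 0.0131
grasp_force: 59.4
```

Call:
{"name": "send_rows", "arguments": {"steps": [0,0,0,0,0,0,0,0,0,0,0,0,0,0,0,0,0,0,0,0,0,0,0,0,0,0,0,0,0,0]}}

```text
time_s: 24.75
tool_pos: [0.4896, 0.1925, 0.2275]
tool_rot: [0.258, 0.966, 0.0, -0.0]
contact_force: [-0.3, 0.3, -4.6]
finger_gap: 0.0124
grasp_force: 59.4
```

Run:
```python
from h import *
s=arm.get_state();p=s["tool_pos"];print(s["time_s"],p,"lid centre",p[:2]+[.0583,-.0334],"underside",p[2]-.0076,s["tool_rot"],s["joint_vel"].round(3),s["finger_gap"],s["grasp_force"])
n=arm.get_image("top")[:,:,::-1];o=cv2.imread("pics/top0.png")
for b,(x0,y0,x1,y1) in dict(peg=(312,262,345,280),dish=(240,315,290,362),brush=(370,255,395,332),cup=(365,168,402,206),rib=(170,290,220,330),pot=(133,205,185,252),bowl=(416,138,460,180)).items():
    f=lambda i:np.ascontiguousarray(i[y0:y1,x0:x1].max(2)).astype(np.float32)
    r=cv2.phaseCorrelate(f(o),f(n),cv2.createHanningWindow((x1-x0,y1-y0),5));print(b,np.round(r[0],2),round(r[1],2))
```

```text
24.75 [0.48964596 0.19252144 0.22753347] lid centre [0.54794596 0.15912144] underside 0.21993346737116304 [ 2.57828084e-01  9.66190809e-01  5.81971499e-06 -1.51680486e-06] [-0.002 -0.001 -0.    -0.    -0.004 -0.   ] 0.012374236691223056 59.37569975852966
peg [0.03 0.04] 0.84
dish [0.64 0.69] 0.29
brush [ 0.48 -0.26] 0.9
cup [ 0.22 -0.42] 0.8
rib [-0.2   0.72] 0.47
pot [-0.01  0.03] 0.97
bowl [0.59 0.55] 0.96
```

```bash
python3 -c "
from bench import arm
print(arm.sign_off())"
```

```text
the job is handed in; nothing more can be done
None
```

I handed the job in with the jar upright and the lid held level and centred about 35 mm above the rim, but I only saw four of the five pieces in the tray; the fifth must be in the strip under the jar that neither camera sees, or, less likely, still in the jar.

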